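# Post worn brake pads into a lockable collection bin

## Robot

A 7-joint arm with a two-finger parallel gripper is mounted at the origin on a cart in front of the work surface, level with it; the furniture and walls round the work are solid. World frame = base frame: x ahead of the robot, y to its left, z up, the work surface at z = 0. Lengths are in m, angles in rad, forces in N, time in s.
With the tool pointing down it reaches from about 0.4 to 0.85 m from the base axis. Payload 10.4 kg.
Tool frame: the origin (TCP) lies between the finger pads; the fingertips stand manip.finger_overhang ahead of it and the grasp point (between the pads) lies 11 mm behind it (manip.finger_overhang is the distance from the TCP to the fingertips, in m); x points along the fingers, z is the direction in which the jaws open and shut, and the axes are right-handed (so a half turn about x gives the same grasp; the last joint's range is limited). The gripper opens to 85 mm and grips with 20 to 120 N. Pads are 22 mm wide; open, the fingers measure 114 mm over their backs; the gripper's body (76 mm by 85 mm) begins 54 mm behind the grasp point. The pads swing forward as they close: fully open they stand 13 mm farther back than shut.
Start: joints at [1.221, 0.332, -0.065, 1.46, 0.022, 1.35, -0.088], TCP at [0.201, -0.592, 0.239] pointing down, gripper open.
Joint ranges: [-2.6, 2.6], [-0.5, 2.12], [-1.47, 1.34], [0.16, 2.42], [-1.27, 4.41], [0.06, 2.06], [-2.6, 2.6]. Speed limits (rad/s): [2.22, 2.22, 2.79, 2.79, 3.14, 3.14, 3.14].

## Interface

Orientations are given as a unit quaternion [x, y, z, w].
In Python, from workcell import get_obs, camera, workorder, manip gives the robot as it stands. The module is installed in compiled form; this text tells all that it offers.
- The arm moves only by the tool play_rows, never from a script. Its argument "increments" is text: rows parted by semicolons, each of 4 numbers parted by spaces: the shift along the tool's x, y, z in m, then the turn about the tool's x in rad. A call has 1 to 20 rows; each row shifts and turns the pose as measured when the row begins, along the tool's axes as they then stand; what a row does not reach is not made up. A row lasts 1/10 s, in which the tool goes at most 50 mm and 8.59 degrees, less where a joint would pass 70% of its speed; a pose out of reach is approached as far as the arm can. A call is refused whole if a number of a shift passes 0.05 or a number of a turn 0.15, either way. A call with a gripper value outside its range is refused whole. "hand" is the gripper command: -1 is fully open, 1 is shut, values between are in proportion, set as the call begins (left out, the last holds). The fingers move at their own pace and stop on an object; "squeeze" is the grip in N (left out, the last holds). Time passes only in rows, so rows that do not move let the fingers close. It gives the time, the measured TCP pose, the force and the opening at its end, in the units of the state.
- get_obs(): the state, without advancing time (a new reading comes with each control period).
- camera(name): name is "scene" or "top" or "wrist"; returns a dict with "img" (480x640x3 uint8, blue, green, red), "fov_y" (degrees; the focal length in pixels is half the picture's height over the tangent of half this angle, whatever the lens; pixels are square), "cx", "cy" (the principal point, pixels), "R" (3x3) and "t" (3): a world point X has camera coordinates R X + t; the wrist camera has in their place "tool_from_camera" (4x4, takes a point from camera to tool coordinates, whose origin is the TCP and whose axes are the tool frame's). Camera axes: x right, y down, z forward; pixel columns grow to the right and rows downward; lengths in m; the calibration is good to about 2 mm. A picture is of the moment at which its call begins: read the wrist's pose just before it. There is no depth.
- workorder.hand_in(): hands the job in, once; it reports no verdict.
The state is a dict: "clock": time; "joint_pos": joint angles; "joint_velocities": joint speeds; "tau": joint torques, N m; "position": TCP position; "ee_rot": TCP orientation; "ft_force": force on the tool from outside, world axes, zero at the start; "torque": the same for the moment, N m; "grip_width": opening from 0.0 (shut) to 1.0 (fully open).
Only numpy, scipy, OpenCV 4.12 (cv2) and the standard library are available. Lean on these libraries where they do the work, as an engineer would, in place of code of your own. Each camera call takes 0.05 s, during which the arm holds its last target.

## Task

Put all the worn brake pads lying on the bench into the grey collection bin: slide its shutter open (if it will not move, the lock knob behind it is holding it: give the knob a quarter turn and try again), post every pad on edge, end first, through the slot, and then slide the shutter fully closed again. Leave the other things on the bench where they are.

Things in the scene. Friction and masses are not known exactly. Their poses are not given: they have to be found in the camera images.
- bin: grey steel collection bin fixed to the bench, a closed box 195 mm high, reaching 115 mm to its -x side (facing the robot), 110 mm to +x, 75 mm to either side. Origin on the bench. On its flat top along x at y = 0: slot (x = -45 mm), shutter tab, lock knob (x = 72 mm). Inside, a slippery chute falls from 100 mm at the -x wall to the floor at x = 0; a lock chamber (x > 10 mm) hangs 32 mm down
- slot_center (a point): centre of the posting slot, level with the bin's top (195 mm above the bench); axes as the bin's. The slot is 32 mm wide along x and 84 mm long along y, through a 4 mm thick top. Guide rails 6 mm high run along x beside it, 52 to 57 mm from the middle
- shutter (a joint): travel of the shutter, m: 0 closed over the slot, 0.040 fully open. A steel plate on the bin's top, 102 mm wide, upper face 4.5 mm above the top; it slides along the bin's +x (away from the robot) to open. Free, it takes 2 to 3 N and stays where left. If held it stops hard, mostly within 3 mm, when only half caught within 20 mm
- tab_top (a point): middle of the top of the shutter's upright tab, 32.5 mm above the bin's top; moves with the shutter. The tab is 24 mm along x, 12 mm along y (pinch it across y) and stands 28 mm above the shutter plate
- knob_top (a point): middle of the top of the lock knob (the point does not turn): black, round, fluted, unmarked, 44 mm across, 27 mm high, top 31 mm above the bin's top, axis vertical. Its hidden bolt may hold the shutter: only trying tells. If held, a quarter turn (1.45 rad) either way frees it; if free, a turn may lock it. 0.25 N m, stays put, stops half a turn apart; turn it only with the shutter closed
- pad_1: worn brake pad: dark steel backing plate 110 (x) x 56 (y) x 6 mm on a black lining 74 x 48 x 8 mm, in all 14 mm thick, about 0.2 kg. Lies flat on the bench, lining down. Origin in the middle of the lining's underside (backing plate 8 to 14 mm above it), z up, x along the length. The pads are alike; three to five are present
- pad_2: worn brake pad: dark steel backing plate 110 (x) x 56 (y) x 6 mm on a black lining 74 x 48 x 8 mm, in all 14 mm thick, about 0.2 kg. Lies flat on the bench, lining down. Origin in the middle of the lining's underside (backing plate 8 to 14 mm above it), z up, x along the length. The pads are alike; three to five are present
- pad_3: worn brake pad: dark steel backing plate 110 (x) x 56 (y) x 6 mm on a black lining 74 x 48 x 8 mm, in all 14 mm thick, about 0.2 kg. Lies flat on the bench, lining down. Origin in the middle of the lining's underside (backing plate 8 to 14 mm above it), z up, x along the length. The pads are alike; three to five are present
- pad_4: worn brake pad: dark steel backing plate 110 (x) x 56 (y) x 6 mm on a black lining 74 x 48 x 8 mm, in all 14 mm thick, about 0.2 kg. Lies flat on the bench, lining down. Origin in the middle of the lining's underside (backing plate 8 to 14 mm above it), z up, x along the length. The pads are alike; three to five are present
- pad_5: worn brake pad: dark steel backing plate 110 (x) x 56 (y) x 6 mm on a black lining 74 x 48 x 8 mm, in all 14 mm thick, about 0.2 kg. Lies flat on the bench, lining down. Origin in the middle of the lining's underside (backing plate 8 to 14 mm above it), z up, x along the length. The pads are alike; three to five are present
- dist_cap: bystander: black distributor cap, 62 x 72 x 52 mm, among the pads; origin under its centre
- pack_red: bystander, fixed: red carton 59 (x) x 89 (y) x 47 mm between the pads; origin under its centre
- box_grey: bystander: grey carton 62 x 68 x 53 mm, behind the bin on its left; origin under its centre
- elbow_b: bystander: cast grey pipe elbow 62 x 82 x 50 mm, among the pads at the left; origin under its centre
- mount_tube: bystander: black tube 205 mm long along y, 42 mm thick, at the right; origin under its centre

How it is judged:
On the way, in this order (a step that is already met when the one before it is completed fails the run):
1. the shutter is slid open (more than 34 mm) (value of joint shutter above 0.034 m), for 0.2 s.
2. all pads are inside the bin (x of pad_1 in the frame of bin between -0.115 and 0.11 m and y of pad_1 in the frame of bin between -0.075 and 0.075 m and z of pad_1 in the frame of bin between 0 and 0.15 m and x of pad_2 in the frame of bin between -0.115 and 0.11 m and y of pad_2 in the frame of bin between -0.075 and 0.075 m and z of pad_2 in the frame of bin between 0 and 0.15 m and x of pad_3 in the frame of bin between -0.115 and 0.11 m and y of pad_3 in the frame of bin between -0.075 and 0.075 m and z of pad_3 in the frame of bin between 0 and 0.15 m and x of pad_4 in the frame of bin between -0.115 and 0.11 m and y of pad_4 in the frame of bin between -0.075 and 0.075 m and z of pad_4 in the frame of bin between 0 and 0.15 m and x of pad_5 in the frame of bin between -0.115 and 0.11 m and y of pad_5 in the frame of bin between -0.075 and 0.075 m and z of pad_5 in the frame of bin between 0 and 0.15 m), for 0.2 s.
At the end, for the whole second after the job is handed in: all pads present lie at rest inside the bin (each origin within the bin's walls and less than 150 mm above the bench) and the shutter is closed to within 4 mm (all of step 2 and value of joint shutter below 0.004 m and linear speed of each of pad_1, pad_2, pad_3, pad_4, pad_5 below 0.05 m/s); the robot touches nothing.
It fails at once if the distributor cap is moved by more than 40 mm (distance of dist_cap from where it was at the start of the episode above 0.04 m).
It fails at once if the grey carton is moved by more than 40 mm (distance of box_grey from where it was at the start of the episode above 0.04 m).
It fails at once if the pipe elbow is moved by more than 40 mm (distance of elbow_b from where it was at the start of the episode above 0.04 m).
It fails at once if the black tube is moved by more than 40 mm (distance of mount_tube from where it was at the start of the episode above 0.04 m).
Of pad_1, pad_2, pad_3, pad_4, pad_5 only 3 to 5 are there at a start; the rules pass over those that are not, and their reading is None.
At some moment in a run one of pad_1, pad_2, pad_3, pad_4, pad_5 may be knocked a few centimetres aside while the robot is not near it.
It also fails if it takes over 210 s, if anything falls off the work surface, if the arm or the gripper's body presses on something with over 40 N, if the wrist force passes 120 N, or if a joint passes its speed limit or range.

## Working session

There is one attempt and no reset: what is moved stays moved. The work goes in short steps, Python scripts to look and compute and a tool call to move; the robot and the scene stay as the last step left them, time stands still between calls to the robot, and variables do not carry over. Pictures are saved under pics/ and viewed, and the job is handed in when it is done.

Besides the shell and the picture viewer there is one more tool, called after ">>>" as name(argument=value, ...) on one line, values as JSON. play_rows: Moves the arm, as the interface text tells. Its arguments: {"type":"object","properties":{"increments":{"type":"string"},"hand":{"type":"number"},"squeeze":{"type":"number"}},"required":["increments"]}

```bash
mkdir -p pics; ls
cat > h.py <<'E'
import numpy as np,cv2
from workcell import get_obs,camera,workorder,manip
from scipy.spatial.transform import Rotation as Rot
def K(c):
    f=c["img"].shape[0]/2/np.tan(np.radians(c["fov_y"])/2)
    return f,c["cx"],c["cy"]
def ray(c,u,v,z):
    f,cx,cy=K(c);d=np.array([(u-cx)/f,(v-cy)/f,1.0])
    R=np.array(c["R"]);t=np.array(c["t"])
    o=-R.T@t;w=R.T@d
    return o+w*(z-o[2])/w[2]
def proj(c,X):
    f,cx,cy=K(c);p=np.array(c["R"])@np.array(X)+np.array(c["t"])
    return np.array([f*p[0]/p[2]+cx,f*p[1]/p[2]+cy])
def wrist():
    o=get_obs();c=camera("wrist")
    T=np.eye(4);T[:3,:3]=Rot.from_quat(o["ee_rot"]).as_matrix();T[:3,3]=o["position"]
    M=T@np.array(c["tool_from_camera"]);c["R"]=M[:3,:3].T;c["t"]=-M[:3,:3].T@M[:3,3]
    return c
E
python3 - <<'E'
from h import *
o=get_obs();print(o);print(manip.finger_overhang)
print(Rot.from_quat(o["ee_rot"]).as_matrix().round(3))
for n in("scene","top"):
    c=camera(n);cv2.imwrite(f"pics/{n}0.png",c["img"]);print(n,c["fov_y"],c["cx"],c["cy"],np.array(c["R"]).round(3).tolist(),c["t"])
c=wrist();cv2.imwrite("pics/wrist0.png",c["img"])
E
```

```text
pics
{'clock': 0.0, 'joint_pos': array([ 1.22140832,  0.33290236, -0.06470123,  1.46097379,  0.02163614,
        1.34987149, -0.08849066]), 'joint_velocities': array([ 0.00081536, -0.00140262, -0.001552  ,  0.0009048 , -0.0013467 ,
        0.00221609, -0.00022524]), 'tau': array([ 3.34059632e-05, -6.25436497e+01,  4.95064328e-02, -3.91614139e+01,
        1.62584195e-02,  9.79690289e-03, -1.30334655e-06]), 'position': array([ 0.20049302, -0.59157959,  0.23848139]), 'ee_rot': array([ 0.41226525,  0.57512152, -0.41172441,  0.5742435 ]), 'ft_force': array([-0.77765497,  0.06049402,  0.07596299]), 'torque': array([0.00050894, 0.06123454, 0.00890953]), 'grip_width': 1.001089900874872}
0.008
[[-0.001  0.947  0.321]
 [ 0.001  0.321 -0.947]
 [-1.    -0.    -0.001]]
scene 51.29619831579766 324.41562727763466 243.65612785307098 [[-0.699, -0.715, -0.016], [-0.544, 0.546, -0.637], [0.464, -0.436, -0.771]] [0.34276996 0.45222661 1.31385348]
top 46.532895603474024 324.0415144987774 238.88043172594794 [[0.304, -0.953, -0.005], [-0.837, -0.265, -0.478], [0.454, 0.15, -0.878]] [-0.27615545  0.51737898  1.72749328]
```

View pics/scene0.png

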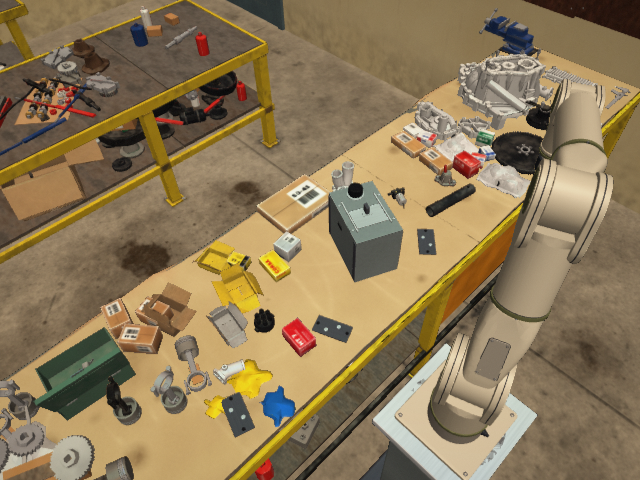

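View pics/top0.png

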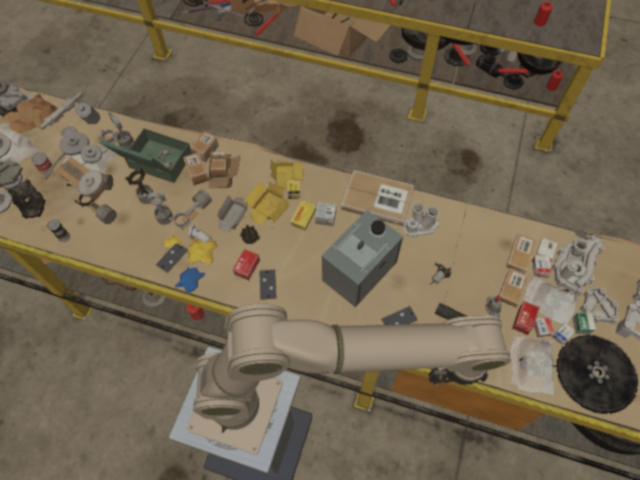

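View pics/wrist0.png

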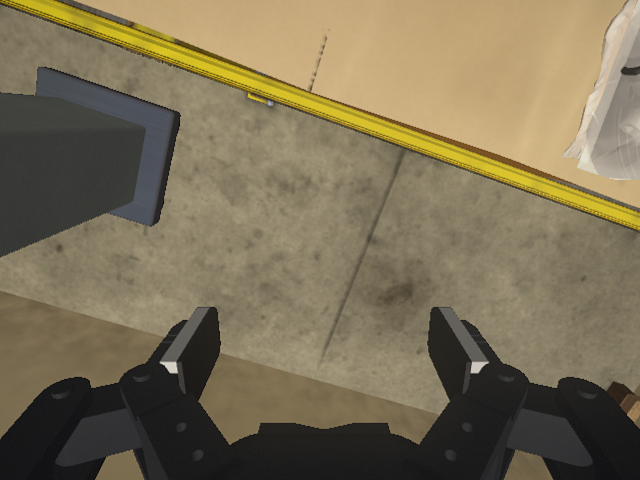

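Run:
```python
from h import *
c=camera("scene");im=c["img"]
cv2.imwrite("pics/s_bin.png",cv2.resize(im[165:285,310:470],None,fx=5,fy=5,interpolation=cv2.INTER_CUBIC))
cv2.imwrite("pics/s_left.png",cv2.resize(im[290:450,170:370],None,fx=4,fy=3.75 and 4,interpolation=cv2.INTER_CUBIC)[:600])
c=camera("top");im=c["img"]
cv2.imwrite("pics/t_bin.png",cv2.resize(im[205:325,300:460],None,fx=5,fy=5,interpolation=cv2.INTER_CUBIC))
```

```text
(no output)
```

View pics/s_bin.png

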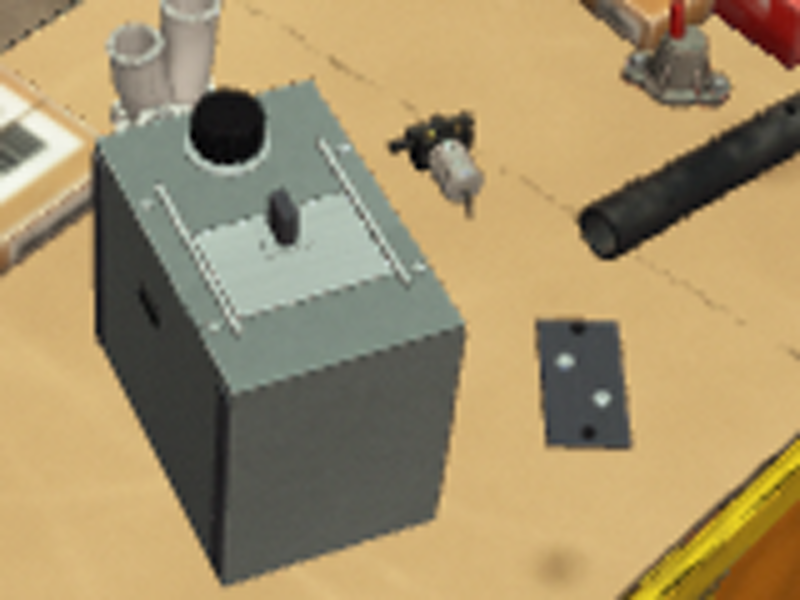

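View pics/s_left.png

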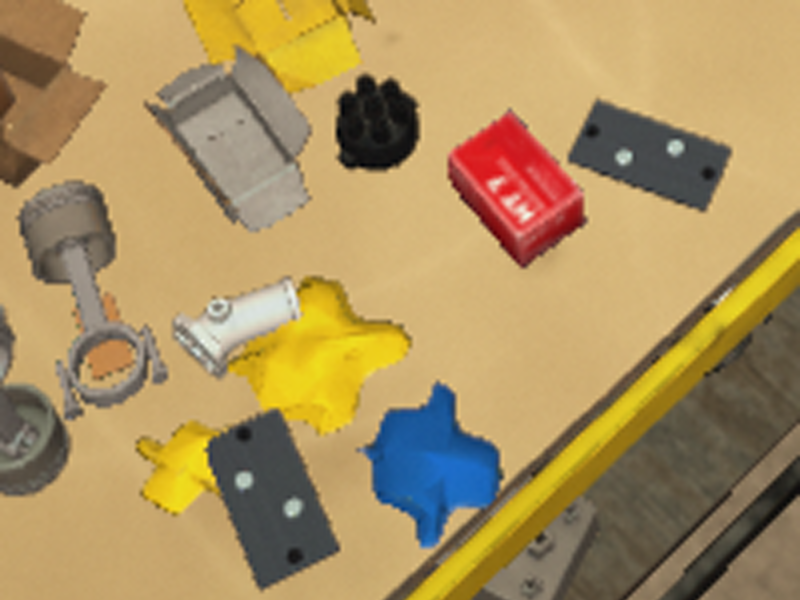

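View pics/t_bin.png

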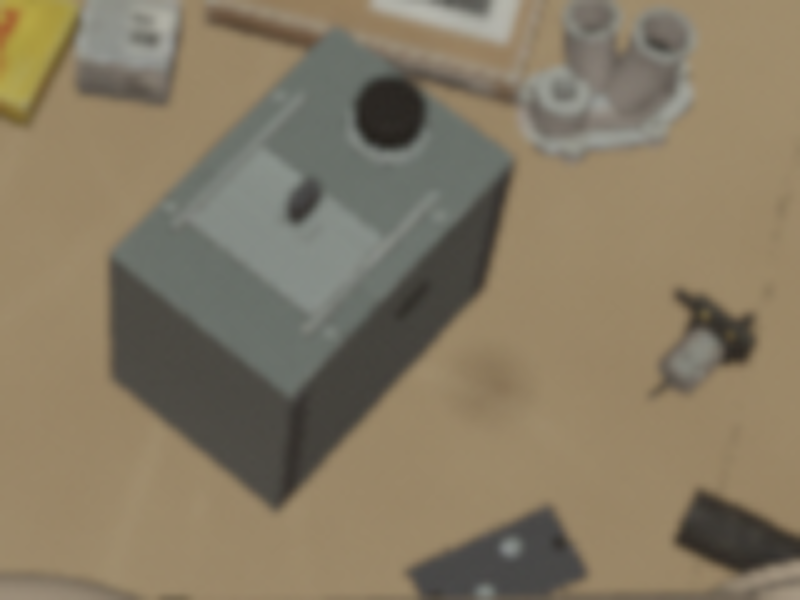

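Run:
```python
from h import *
cs=camera("scene");ct=camera("top")
S=lambda l,o,k:np.array([[o[0]+x/k,o[1]+y/k] for x,y in l])
def P(c,l,z): return np.array([ray(c,u,v,z)[:2] for u,v in l])
a=P(cs,S([(95,140),(315,80),(465,325),(232,392)],(310,165),5),.195)
b=P(ct,S([(335,28),(512,158),(295,400),(112,257)],(300,205),5),.195)
print(a.round(4),b.round(4))
for q in(a,b):
    front=(q[2]+q[3])/2;back=(q[0]+q[1])/2;d=back-front;print("len",np.linalg.norm(d),np.linalg.norm(q[0]-q[1]),"yaw",np.arctan2(d[1],d[0]),"orig",front+d/np.linalg.norm(d)*.115)
print("tab",ray(cs,310+284/5,165+195/5,.2275),ray(ct,300+306/5,205+182/5,.2275))
print("knob",ray(cs,310+228/5,165+122/5,.226),ray(ct,300+391/5,205+108/5,.226))
for n,l,o,k in[("p1",[(537,320),(615,320),(632,447),(547,447)],(310,165),5),("p2",[(598,98),(732,150),(707,211),(568,160)],(170,290),4),("p3",[(275,408),(340,550),(263,588),(208,437)],(170,290),4)]:
    q=P(cs,S(l,o,k),.014);m=q.mean(0);e=[np.linalg.norm(q[i]-q[(i+1)%4]) for i in range(4)]
    i=int(np.argmax(e));d=q[(i+1)%4]-q[i];print(n,m.round(4),np.round(e,3),"yaw",np.arctan2(d[1],d[0]),"dist",np.linalg.norm(m))
```

```text
[[ 0.6827 -0.2127]
 [ 0.6211 -0.3504]
 [ 0.4184 -0.2574]
 [ 0.4804 -0.1236]] [[ 0.6871 -0.2198]
 [ 0.6272 -0.3541]
 [ 0.4228 -0.2682]
 [ 0.4823 -0.1315]]
len 0.222044108727325 0.1509163356449573 yaw -0.4225669521558853 orig [ 0.55427765 -0.23765861]
len 0.22237835532543754 0.14707504498243804 yaw -0.4023472325443176 orig [ 0.55835935 -0.24490534]
tab [ 0.54561193 -0.23651487  0.2275    ] [ 0.55327394 -0.23628651  0.2275    ]
knob [ 0.61318239 -0.2593939   0.226     ] [ 0.62163887 -0.27291913  0.226     ]
p1 [ 0.4184 -0.4087] [0.053 0.111 0.056 0.111] yaw -0.8331832349115194 dist 0.5848708930315805
p2 [0.4053 0.0489] [0.109 0.054 0.109 0.057] yaw 0.3965747100949538 dist 0.4082054864668769
p3 [0.4016 0.4049] [0.109 0.053 0.111 0.047] yaw -0.32359414449524365 dist 0.5702863070635615
```

```bash
cat >> h.py <<'E'
def go(pos,yawz=None,step=.04,tstep=.14,mod=True):
    "rows: turn first then delta in turned tool axes"
    o=get_obs();R=Rot.from_quat(o["ee_rot"]).as_matrix()
    cur=np.arctan2(R[1,2],R[0,2]);phi=0
    if yawz is not None:
        phi=-(yawz-cur)
        phi=(phi+np.pi/2)%np.pi-np.pi/2 if mod else (phi+np.pi)%(2*np.pi)-np.pi
    Rn=R@Rot.from_euler("x",phi).as_matrix()
    d=Rn.T@(np.array(pos)-o["position"])
    n=max(1,int(np.ceil(np.linalg.norm(d)/step)));m=int(np.ceil(abs(phi)/tstep-1e-3))
    print(f"t={o['clock']:.1f} pos {o['position'].round(4)} yawz {cur:.3f} J7 {o['joint_pos'][6]:.2f} F {o['ft_force'].round(1)} gw {o['grip_width']:.3f}; turn {phi:.3f} = {m} x {phi/max(m,1):.4f}; then shift {d.round(4)} = {n} x {(d/n).round(4)}; tilt {R[2,0]:.4f}")
E
python3 - <<'E'
from h import *
go([.50,-.21,.45],-1.983)
E
```

```text
t=0.3 pos [ 0.2006 -0.5919  0.2391] yawz -1.244 J7 -0.09 F [-0.6 -0.1  0.1] gw 1.002; turn 0.739 = 6 x 0.1232; then shift [-0.2108  0.1213 -0.4699] = 14 x [-0.0151  0.0087 -0.0336]; tilt -1.0000
```

>>> play_rows(increments="-0.035 0 0 0.123;-0.035 0 0 0.123;-0.035 0 0 0.123;-0.035 0 0 0.123;-0.035 0 0 0.123;-0.035 0 0 0.123;0 0.0087 -0.0336 0;0 0.0087 -0.0336 0;0 0.0087 -0.0336 0;0 0.0087 -0.0336 0;0 0.0087 -0.0336 0;0 0.0087 -0.0336 0;0 0.0087 -0.0336 0;0 0.0087 -0.0336 0;0 0.0087 -0.0336 0;0 0.0087 -0.0336 0;0 0.0087 -0.0336 0;0 0.0087 -0.0336 0;0 0.0087 -0.0336 0;0 0.0087 -0.0336 0")

```text
clock: 2.35
position: [0.5201, -0.2084, 0.4575]
ee_rot: [-0.599, -0.374, 0.6, -0.375]
ft_force: [0.9, -0.4, 0.3]
grip_width: 1.003
```

Run:
```python
from h import *
go([.50,-.21,.45],-1.983)
c=wrist();cv2.imwrite("pics/w1.png",c["img"])
c=camera("scene");cv2.imwrite("pics/s1.png",c["img"])
```

```text
t=2.4 pos [ 0.5201 -0.2084  0.4575] yawz -2.024 J7 -1.77 F [ 0.9 -0.4  0.3] gw 1.003; turn -0.041 = 1 x -0.0414; then shift [ 0.0075 -0.0177  0.0095] = 1 x [ 0.0075 -0.0177  0.0095]; tilt -1.0000
```

View pics/w1.png

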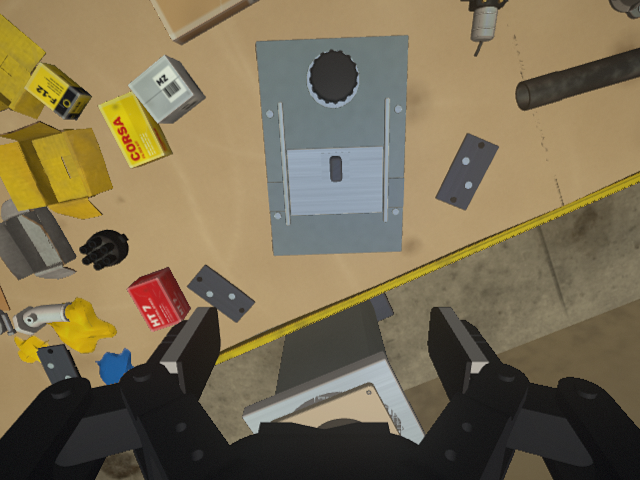

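View pics/s1.png

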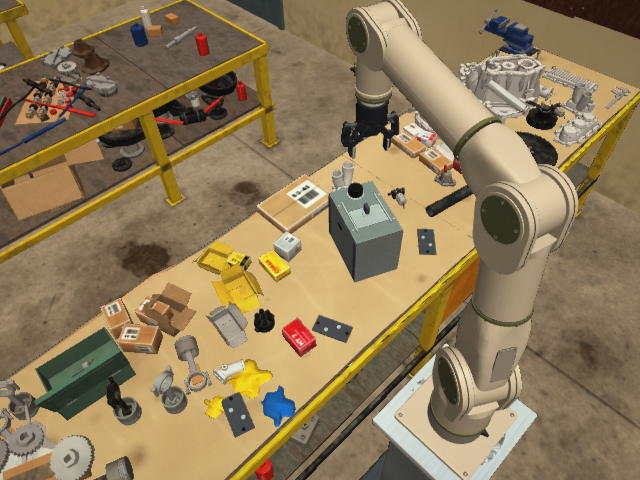

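Run:
```python
from h import *
c=wrist();im=c["img"]
print("cam",(-c["R"].T@c["t"]).round(3),"axis",c["R"][2].round(3))
q=np.array([ray(c,u,v,.195)[:2] for u,v in[(256,42),(409,36),(402,250),(274,255)]])
print(q.round(4))
front=(q[2]+q[3])/2;back=(q[0]+q[1])/2;d=back-front;print("len",np.linalg.norm(d),np.linalg.norm(q[0]-q[1]),np.linalg.norm(q[2]-q[3]),"yaw",np.arctan2(d[1],d[0]),"orig",front+d/np.linalg.norm(d)*.115)
for n,(l) in dict(p1=[(470,133),(499,145),(466,210),(436,198)],p2=[(206,264),(255,302),(239,322),(187,290)]).items():
    q=np.array([ray(c,u,v,.014)[:2] for u,v in l]);m=q.mean(0);e=[np.linalg.norm(q[i]-q[(i+1)%4]) for i in range(4)]
    i=int(np.argmax(e));d=q[(i+1)%4]-q[i];print(n,m.round(4),np.round(e,3),"yaw",np.arctan2(d[1],d[0]))
print("knob",ray(c,334,77,.226))
cv2.imwrite("pics/w1c.png",cv2.resize(im[30:260,245:415],None,fx=3.4,fy=2.6,interpolation=cv2.INTER_CUBIC))
```

```text
cam [ 0.594 -0.24   0.591] axis [-0.278  0.134 -0.951]
[[ 0.6887 -0.2116]
 [ 0.6291 -0.348 ]
 [ 0.4269 -0.2598]
 [ 0.4855 -0.1232]]
len 0.22106832365101808 0.14883229228806857 0.14860904043611334 yaw -0.41063873962497605 orig [ 0.56164343 -0.23743856]
p1 [ 0.4269 -0.4104] [0.05  0.11  0.054 0.109] yaw 2.3365623176748804
p2 [0.4093 0.0476] [0.108 0.051 0.107 0.062] yaw -2.755835802294173
knob [ 0.62482379 -0.2647228   0.226     ]
```

View pics/w1c.png

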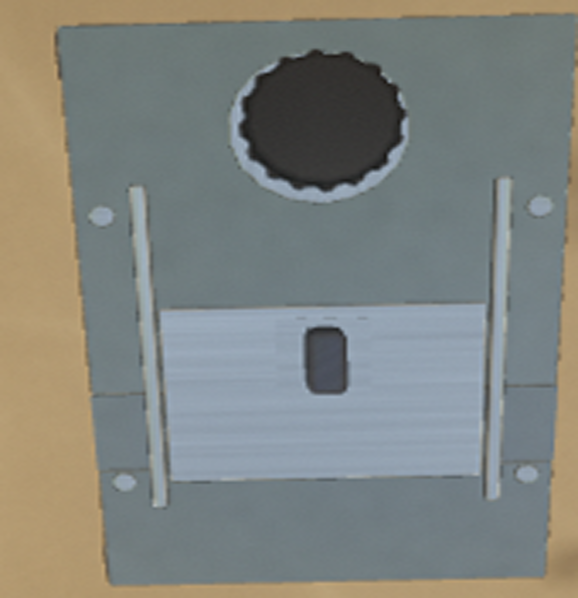

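Run:
```python
from h import *
c=wrist();im=c["img"];hsv=cv2.cvtColor(im,cv2.COLOR_BGR2HSV)
roi=np.zeros(im.shape[:2],np.uint8);roi[20:265,235:425]=1
m=((hsv[...,1]<75)&(roi>0)).astype(np.uint8)
n,l,st,ce=cv2.connectedComponentsWithStats(m);k=1+np.argmax(st[1:,4]);
ct=cv2.findContours((l==k).astype(np.uint8),cv2.RETR_EXTERNAL,cv2.CHAIN_APPROX_NONE)[0][0]
ap=cv2.approxPolyDP(cv2.convexHull(ct),8,True)[:,0];print(ap.tolist())
d=((im.max(2)<75)&(roi>0)).astype(np.uint8)
n,l,st,ce=cv2.connectedComponentsWithStats(d)
for i in range(1,n):
    if st[i,4]>60: print(st[i],ce[i].round(1))
if len(ap)==4:
    q=np.array([ray(c,u,v,.195)[:2] for u,v in ap.astype(float)]);print(q.round(4),q.mean(0))
```

```text
[[410, 35], [402, 250], [275, 255], [258, 40]]
[ 312   49   48   54 1932] [335.4  75.7]
[[ 0.6276 -0.3527]
 [ 0.4252 -0.2626]
 [ 0.4838 -0.1272]
 [ 0.688  -0.2178]] [ 0.55614169 -0.24006482]
```

Run:
```python
from h import *
for i in range(4):
    o=get_obs();c=wrist();im=c["img"]
    q=np.array([ray(c,u,v,.195)[:2] for u,v in[(410.,35.),(402,250),(275,255),(258,40)]])
    f=(q[1]+q[2])/2;b=(q[0]+q[3])/2;d=b-f
    print(o["clock"],o["position"].round(4),o["ee_rot"].round(4),q.mean(0).round(4),np.arctan2(d[1],d[0]).round(3),(f+d/np.linalg.norm(d)*.115).round(4))
    kn=ray(c,335.4,75.7,.224);e=d/np.linalg.norm(d);print("knob-orig",kn,kn[:2]-.072*e)
```

```text
2.55 [ 0.5196 -0.2091  0.4571] [-0.5988 -0.375   0.5998 -0.3756] [ 0.5551 -0.2423] -0.421 [ 0.5585 -0.2438]
knob-orig [ 0.6227502  -0.27229952  0.224     ] [ 0.55703982 -0.24286917]
2.6 [ 0.5191 -0.2102  0.4573] [-0.5991 -0.3743  0.6002 -0.3751] [ 0.5545 -0.2435] -0.423 [ 0.5579 -0.245 ]
knob-orig [ 0.62216438 -0.27367303  0.224     ] [ 0.55651518 -0.24410644]
2.65 [ 0.5188 -0.2107  0.4574] [-0.5993 -0.3739  0.6004 -0.3749] [ 0.5542 -0.2442] -0.424 [ 0.5575 -0.2457]
knob-orig [ 0.62183894 -0.27436601  0.224     ] [ 0.5562233  -0.24472501]
2.7 [ 0.5187 -0.2108  0.4575] [-0.5995 -0.3737  0.6004 -0.3748] [ 0.5542 -0.2443] -0.425 [ 0.5575 -0.2458]
knob-orig [ 0.62176004 -0.27455752  0.224     ] [ 0.55615758 -0.24488737]
```

```bash
cat >> h.py <<'E'
def quad(c,mask,z,k=8):
    ct=max(cv2.findContours(mask.astype(np.uint8),cv2.RETR_EXTERNAL,cv2.CHAIN_APPROX_NONE)[0],key=cv2.contourArea)
    return np.array([ray(c,float(u),float(v),z)[:2] for u,v in ct[:,0]])
def pads(c,zmin=0,im=None):
    im=c["img"].astype(int);b,g,r=im[...,0],im[...,1],im[...,2]
    m=((im.max(2)<110)&(im.max(2)>45)&(b-r>6)).astype(np.uint8)
    m=cv2.morphologyEx(m,cv2.MORPH_OPEN,np.ones((3,3)))
    m=cv2.morphologyEx(m,cv2.MORPH_CLOSE,np.ones((5,5)))
    out=[]
    for ct in cv2.findContours(m,cv2.RETR_EXTERNAL,cv2.CHAIN_APPROX_NONE)[0]:
        if cv2.contourArea(ct)<150: continue
        w=np.array([ray(c,float(u),float(v),.014)[:2] for u,v in ct[:,0]])
        if np.abs(w).max()>1.5: continue
        (cx,cy),(a,b_),ang=cv2.minAreaRect((w*1000).astype(np.float32))
        ang=np.radians(ang if a>b_ else ang+90)
        if not(85<max(a,b_)<130 and 40<min(a,b_)<72): continue
        ang=(ang+np.pi/2)%np.pi-np.pi/2
        mm=cv2.moments(ct);print("pad",round(cx/1000,4),round(cy/1000,4),"yaw",round(ang,3),"size",round(max(a,b_)),round(min(a,b_)),"px",round(mm["m10"]/mm["m00"]),round(mm["m01"]/mm["m00"]))
        out.append((cx/1000,cy/1000,ang))
    return out
E
python3 - <<'E'
from h import *
c=wrist();im=c["img"];hsv=cv2.cvtColor(im,cv2.COLOR_BGR2HSV)
roi=np.zeros(im.shape[:2],np.uint8);roi[15:268,230:430]=1
m=((hsv[...,1]<75)&(roi>0)).astype(np.uint8)
n,l,st,ce=cv2.connectedComponentsWithStats(m);k=1+np.argmax(st[1:,4]);
ct=cv2.findContours((l==k).astype(np.uint8),cv2.RETR_EXTERNAL,cv2.CHAIN_APPROX_NONE)[0][0]
ap=cv2.approxPolyDP(cv2.convexHull(ct),8,True)[:,0].astype(float);print(ap.tolist())
d=((im.max(2)<75)&(roi>0)).astype(np.uint8)
n,l,st,ce=cv2.connectedComponentsWithStats(d)
i=1+np.argmax(st[1:,4]);kc=ce[i];print(kc)
q=np.array([ray(c,u,v,.195)[:2] for u,v in ap]);q=q[np.argsort(q[:,0])]
f=q[:2].mean(0);b=q[2:].mean(0);d=b-f;e=d/np.linalg.norm(d)
print(np.linalg.norm(d),np.arctan2(e[1],e[0]),f+e*.115,b-e*.110)
kn=ray(c,*kc,.224)[:2];print(kn,kn-.072*e)
pads(c);print('scene');pads(camera("scene"));print("top");pads(camera("top"))
E
```

```text
[[404.0, 35.0], [399.0, 249.0], [272.0, 255.0], [252.0, 42.0]]
[329.90290758  75.97663551]
0.2214050768740944 -0.4139759132069376 [ 0.56006673 -0.24177888] [ 0.55677547 -0.24033281]
[ 0.62379835 -0.26989855] [ 0.55788028 -0.24093637]
scene
top
```

Run:
```python
from h import *
c=wrist();im=c["img"]
e=np.array([np.cos(-.414),np.sin(-.414)]);n=np.array([-e[1],e[0]]);O=np.array([.558,-.241])
d=((im[150:195,310:350].max(2)<130)).astype(np.uint8)
k,l,st,ce=cv2.connectedComponentsWithStats(d);print([(s.tolist(),x.round(1).tolist()) for s,x in zip(st,ce)])
s=st[1+np.argmax(st[1:,4])]
# top = upper rim (far side from camera?) print several
for v in (s[1],s[1]+s[3]):
    for z in(.2,.2275):
        p=ray(c,310+s[0]+s[2]/2,150+v,z)[:2]-O;print(v,z,(p@e).round(4),(p@n).round(4))
print("cam rel",((-c["R"].T@c["t"])[:2]-O)@e)
for p in [(467,172),(221,293)]: print(im[p[1]-6:p[1]+7:6,p[0]-8:p[0]+9:8].reshape(-1,3).tolist())
go([O[0]-.003*e[0],O[1]-.003*e[1],.26],-1.985)
```

```text
[([0, 0, 40, 45, 1487], [18.7, 22.8]), ([17, 5, 13, 27, 313], [23.2, 18.1])]
5 0.2 -0.0021 -0.0008
5 0.2275 0.0003 -0.0001
32 0.2 -0.0306 0.0002
32 0.2275 -0.0262 0.0008
cam rel 0.03155339489153637
[[85, 79, 80], [85, 81, 80], [83, 79, 79], [83, 78, 78], [82, 78, 79], [81, 78, 79], [85, 79, 80], [82, 78, 79], [82, 79, 80]]
[[78, 76, 76], [79, 77, 76], [81, 78, 77], [78, 76, 75], [79, 76, 77], [107, 106, 100], [79, 76, 76], [78, 76, 76], [87, 85, 83]]
t=3.0 pos [ 0.5191 -0.2101  0.4574] yawz -2.025 J7 -1.76 F [ 0.8 -0.5 -0.1] gw 1.000; turn -0.040 = 1 x -0.0402; then shift [0.1975 0.045  0.0123] = 6 x [0.0329 0.0075 0.002 ]; tilt -1.0000
```

```bash
sed -i 's/(b-r>6)/(im.max(2)-im.min(2)<22)/' h.py
python3 - <<'E'
from h import *
go([.5452,-.2354,.26],-1.985)
pads(wrist());print('scene');pads(camera("scene"));print("top");pads(camera("top"))
E
```

```text
t=3.0 pos [ 0.5191 -0.2101  0.4574] yawz -2.025 J7 -1.76 F [ 0.8 -0.5 -0.1] gw 1.000; turn -0.040 = 1 x -0.0402; then shift [0.1975 0.034  0.0123] = 6 x [0.0329 0.0057 0.002 ]; tilt -1.0000
pad 0.4243 -0.4132 yaw -0.828 size 108 55 px 465 171
pad 0.7153 -0.0754 yaw -0.707 size 91 55 px 183 94
scene
pad 0.403 0.4066 yaw -0.288 size 107 54 px 237 414
pad 0.4071 0.05 yaw 0.396 size 107 55 px 332 329
pad 0.42 -0.4084 yaw -0.828 size 109 54 px 426 242
top
pad 0.3958 -0.9613 yaw 0.847 size 89 58 px 568 378
pad 0.4251 -0.4148 yaw -0.83 size 106 52 px 399 319
pad 0.4072 0.4025 yaw -0.282 size 104 53 px 171 258
pad 0.5604 0.511 yaw 0.441 size 87 55 px 162 214
pad 0.6576 0.2924 yaw -0.585 size 102 63 px 228 208
pad 0.6289 0.6214 yaw 0.679 size 115 53 px 144 193
```

>>> play_rows(increments="0 0 0 -0.04;0.033 0.0057 0.002 0;0.033 0.0057 0.002 0;0.033 0.0057 0.002 0;0.033 0.0057 0.002 0;0.033 0.0057 0.002 0;0.033 0.0057 0.002 0;0 0 0 0;0 0 0 0;0 0 0 0", hand=0.2, squeeze=40)

```text
clock: 4.1
position: [0.5474, -0.2358, 0.2565]
ee_rot: [0.593, 0.385, -0.591, 0.389]
ft_force: [-0.5, -0.7, -0.3]
grip_width: 0.401
```

Run:
```python
from h import *
go([.5452,-.2354,.213],-1.985)
c=wrist();cv2.imwrite("pics/w2.png",c["img"])
```

```text
t=4.1 pos [ 0.5474 -0.2358  0.2565] yawz -1.983 J7 -1.71 F [-0.5 -0.7 -0.3] gw 0.401; turn 0.002 = 1 x 0.0023; then shift [ 0.0435 -0.0024  0.0004] = 2 x [ 0.0218 -0.0012  0.0002]; tilt -1.0000
```

View pics/w2.png

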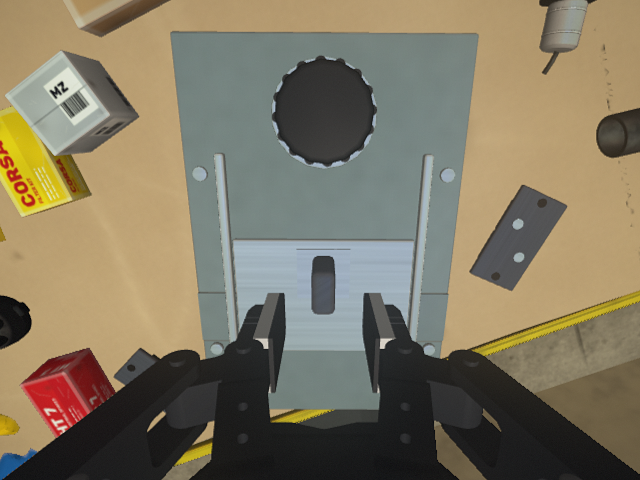

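>>> play_rows(increments="0.022 -0.0012 0 0;0.02 -0.0012 0 0;0 0 0 0;0 0 0 0")

```text
clock: 4.55
position: [0.5489, -0.2355, 0.2226]
ee_rot: [0.595, 0.382, -0.588, 0.393]
ft_force: [-0.7, -0.8, -0.0]
grip_width: 0.399
```

>>> play_rows(increments="0 0 0 0;0 0 0 0;0 0 0 0;0 0 0 0;0 0 0 0;0 0 0 0", hand=1, squeeze=40)

```text
clock: 5.15
position: [0.5495, -0.2364, 0.2253]
ee_rot: [0.596, 0.38, -0.588, 0.394]
ft_force: [0.5, -0.5, -4.5]
grip_width: 0.128
```

>>> play_rows(increments="0 0.006 0 0;0 0.006 0 0;0 0.006 0 0;0 0 0 0")

```text
clock: 5.55
position: [0.5666, -0.2439, 0.2253]
ee_rot: [0.595, 0.381, -0.589, 0.393]
ft_force: [0.6, -0.2, -3.1]
grip_width: 0.122
```

Run:
```python
from h import *
go([.5452,-.2354,.213],-1.985)
o=get_obs();print(Rot.from_quat(o["ee_rot"]).as_matrix().round(3))
c=wrist();cv2.imwrite("pics/w3.png",c["img"])
```

```text
t=5.5 pos [ 0.5666 -0.2439  0.2253] yawz -1.983 J7 -1.72 F [ 0.6 -0.2 -3.1] gw 0.122; turn 0.002 = 1 x 0.0017; then shift [ 0.0119 -0.0232  0.0008] = 1 x [ 0.0119 -0.0232  0.0008]; tilt -0.9998
[[ 0.017  0.916 -0.401]
 [-0.009 -0.401 -0.916]
 [-1.     0.019  0.001]]
```

View pics/w3.png

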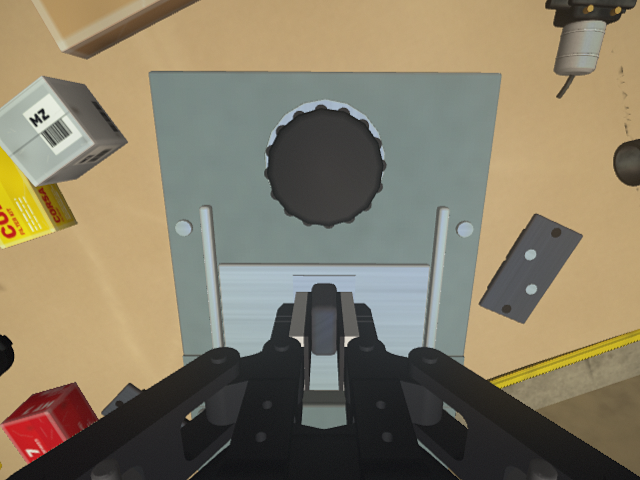

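>>> play_rows(increments="0.002 0.006 0 0;0.002 0.006 0 0;0.002 0.006 0 0;0 0.006 0 0;0 0.003 0 0;0 0 0 0;0 0 0 0")

```text
clock: 6.3
position: [0.586, -0.2525, 0.2253]
ee_rot: [-0.592, -0.385, 0.592, -0.389]
ft_force: [-1.1, 0.5, -3.4]
grip_width: 0.122
```

Run:
```python
from h import *
go([.5452,-.2354,.213],-1.985)
o=get_obs();print(Rot.from_quat(o["ee_rot"]).as_matrix().round(3))
c=wrist();cv2.imwrite("pics/w4.png",c["img"])
```

```text
t=6.3 pos [ 0.586  -0.2525  0.2253] yawz -1.983 J7 -1.73 F [-1.1  0.5 -3.4] gw 0.122; turn 0.002 = 1 x 0.0017; then shift [ 0.0121 -0.0443  0.0007] = 2 x [ 0.006  -0.0221  0.0003]; tilt -1.0000
[[ 0.003  0.916 -0.401]
 [-0.005 -0.401 -0.916]
 [-1.     0.005  0.004]]
```

View pics/w4.png

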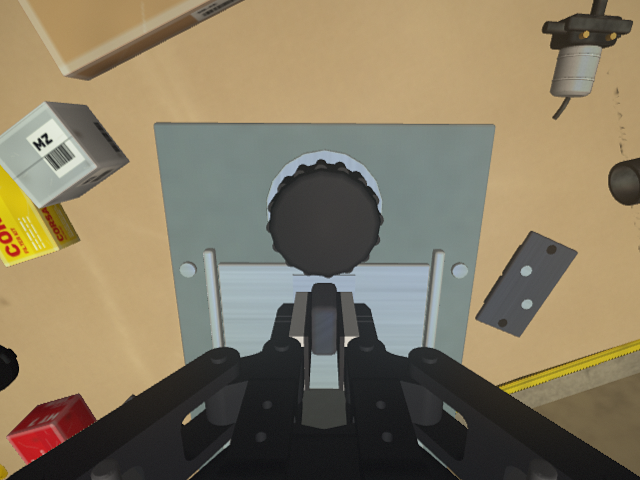

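>>> play_rows(increments="0 0 0 0;0 0 0 0;0 0 0 0;-0.03 0 0 0;-0.03 0 0 0;-0.03 0 0 0;0 0 0 0", hand=0.2, squeeze=20)

```text
clock: 7.05
position: [0.5876, -0.2521, 0.3204]
ee_rot: [0.593, 0.384, -0.59, 0.391]
ft_force: [0.6, 0.1, 0.6]
grip_width: 0.397
```

Run:
```python
from h import *
c=wrist();cv2.imwrite("pics/w5.png",c["img"]);pads(c)
go([.394,-.3806,.25],-2.399)
```

```text
pad 0.3767 0.0442 yaw -1.442 size 94 55 px 196 401
pad 0.425 -0.4126 yaw -0.829 size 109 56 px 487 256
pad 0.4852 -0.5651 yaw 1.386 size 102 42 px 596 166
pad 0.7165 -0.0749 yaw -0.608 size 93 61 px 142 144
t=7.1 pos [ 0.5871 -0.252   0.3181] yawz -1.982 J7 -1.72 F [-0.4 -0.1 -0.2] gw 0.398; turn 0.417 = 3 x 0.1389; then shift [ 0.0676 -0.0364  0.2293] = 7 x [ 0.0097 -0.0052  0.0328]; tilt -1.0000
```

View pics/w5.png

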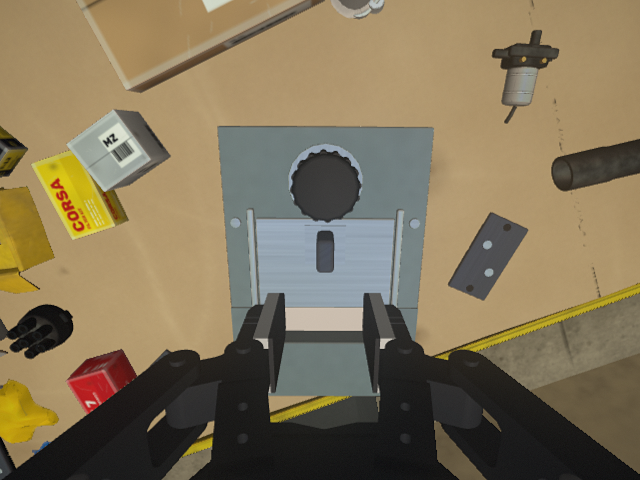

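>>> play_rows(increments="0 0 0 0.139;0 0 0 0.139;0 0 0 0.139;0 -0.0052 0.033 0;0 -0.0052 0.033 0;0 -0.0052 0.033 0;0 -0.0052 0.033 0;0.03 -0.0052 0.033 0;0.04 -0.0052 0.033 0;0.04 -0.0052 0.033 0;0.04 0 0 0;0 0 0 0;0 0 0 0;0 0 0 0", hand=-1)

```text
clock: 8.5
position: [0.385, -0.3797, 0.1591]
ee_rot: [0.662, 0.249, -0.66, 0.253]
ft_force: [1.2, 0.6, -0.2]
grip_width: 0.999
```

Run:
```python
from h import *
c=wrist();cv2.imwrite("pics/w6.png",c["img"]);pads(c)
go([.3953,-.3801,.03],-2.400);print(manip.finger_overhang)
```

```text
pad 0.4233 -0.4145 yaw -0.829 size 108 55 px 316 156
t=8.6 pos [ 0.3855 -0.38    0.1598] yawz -2.415 J7 -1.74 F [ 1.  -0.9  0.4] gw 1.002; turn -0.015 = 1 x -0.0155; then shift [ 0.1298  0.0058 -0.007 ] = 4 x [ 0.0325  0.0015 -0.0017]; tilt -1.0000
0.008
```

View pics/w6.png

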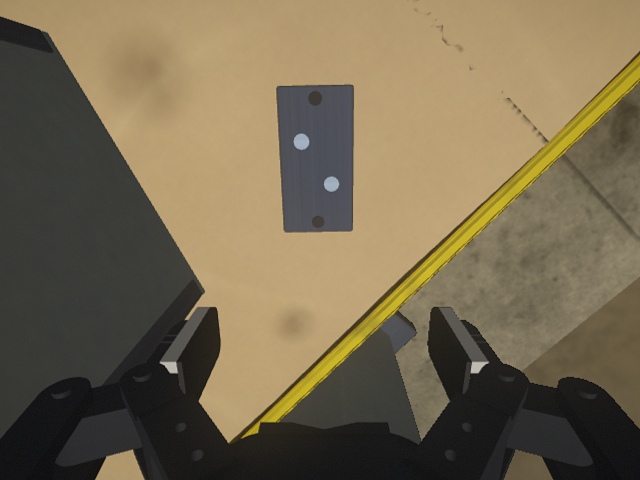

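>>> play_rows(increments="0 0 0 -0.015;0.033 0.0015 -0.001 0;0.033 0.0015 -0.001 0;0.033 0.0015 -0.001 0;0.028 0.0015 -0.001 0;0 0 0 0;0 0 0 0;0 0 0 0")

```text
clock: 9.35
position: [0.4047, -0.3863, 0.0424]
ee_rot: [0.663, 0.251, -0.652, 0.269]
ft_force: [-0.1, -1.0, 0.9]
grip_width: 0.999
```

Run:
```python
from h import *
c=wrist();cv2.imwrite("pics/w7.png",c["img"]);pads(c)
go([.394,-.3815,.013],-2.400)
```

```text
pad 0.4235 -0.4145 yaw -0.828 size 108 55 px 336 214
t=9.4 pos [ 0.405  -0.3867  0.0428] yawz -2.389 J7 -1.75 F [-0.2  1.   0.5] gw 1.005; turn 0.011 = 1 x 0.0110; then shift [ 0.0294 -0.0121  0.0048] = 1 x [ 0.0294 -0.0121  0.0048]; tilt -0.9995
```

View pics/w7.png

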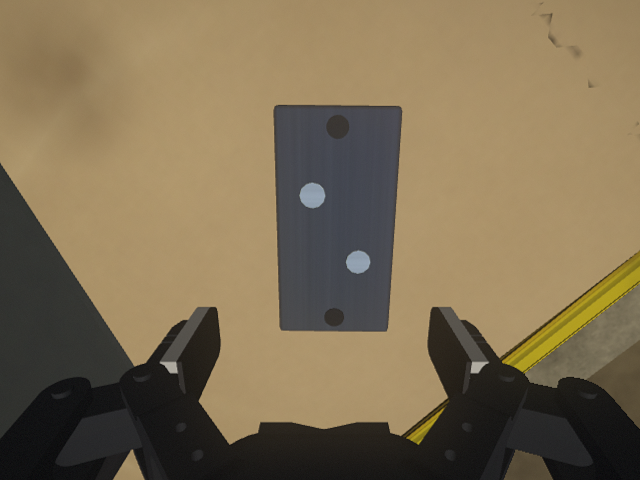

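>>> play_rows(increments="0 -0.006 0.003 0.01;0.015 -0.005 0.002 0;0.015 0 0 0;0 0 0 0;0 0 0 0")

```text
clock: 9.9
position: [0.3956, -0.3846, 0.0165]
ee_rot: [0.666, 0.244, -0.653, 0.267]
ft_force: [0.2, -0.1, 0.1]
grip_width: 0.999
```

Run:
```python
from h import *
c=wrist();pads(c)
go([.394,-.3815,.013],-2.400)
o=get_obs();print(Rot.from_quat(o["ee_rot"]).as_matrix().round(3))
```

```text
pad 0.4233 -0.4145 yaw -0.828 size 108 55 px 322 208
t=9.9 pos [ 0.3956 -0.3846  0.0165] yawz -2.401 J7 -1.76 F [-0.4  0.8 -0.4] gw 0.999; turn -0.001 = 1 x -0.0013; then shift [ 0.0034 -0.0034 -0.0009] = 1 x [ 0.0034 -0.0034 -0.0009]; tilt -0.9993
[[ 0.029  0.674 -0.738]
 [-0.024 -0.738 -0.675]
 [-0.999  0.037 -0.005]]
```

>>> play_rows(increments="0 -0.004 -0.0005 0;0 0 0 0;0.003 0 0 0;0.003 0 0 0;0 0 0 0", hand=-0.48)

```text
clock: 10.45
position: [0.3941, -0.3817, 0.0112]
ee_rot: [0.666, 0.243, -0.652, 0.268]
ft_force: [1.0, -0.2, 0.4]
grip_width: 0.735
```

Run:
```python
from h import *
c=wrist();pads(c);cv2.imwrite("pics/w8.png",c["img"])
go([.394,-.3815,.010],-2.400)
```

```text
pad 0.4234 -0.4146 yaw -0.828 size 107 55 px 325 201
t=10.5 pos [ 0.3942 -0.3817  0.0114] yawz -2.401 J7 -1.76 F [ 0.5  0.  -0. ] gw 0.740; turn -0.001 = 1 x -0.0011; then shift [ 0.0014 -0.0003  0.    ] = 1 x [ 0.0014 -0.0003  0.    ]; tilt -0.9992
```

View pics/w8.png

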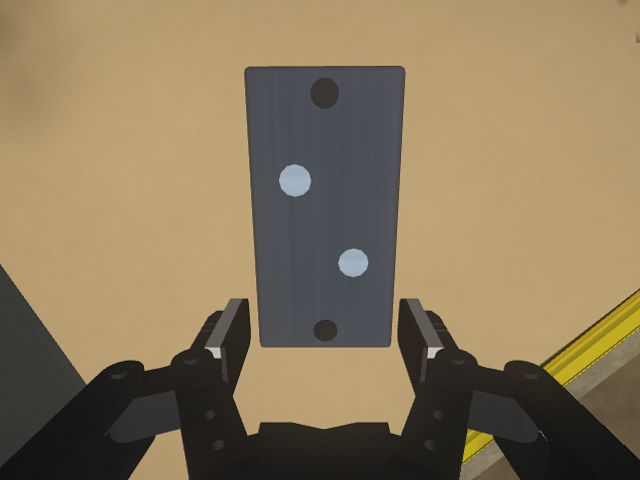

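>>> play_rows(increments="0 0 0 0;0 0 0 0;0 0 0 0;0 0 0 0;-0.01 0 0 0;-0.01 0.002 0 0;-0.01 0.003 0 0;-0.01 0.004 0 0;-0.01 0.005 0 0;0 0 0 0", hand=1, squeeze=20)

```text
clock: 11.5
position: [0.4027, -0.3916, 0.067]
ee_rot: [0.666, 0.243, -0.652, 0.268]
ft_force: [-0.4, -0.4, -1.8]
grip_width: 0.645
```

Run:
```python
from h import *
c=wrist();cv2.imwrite("pics/w9.png",c["img"])
c=camera("scene");cv2.imwrite("pics/s9.png",cv2.resize(c["img"][180:300,340:500],None,fx=4,fy=4))
go([.394,-.3815,.010],-2.400)
```

```text
t=11.6 pos [ 0.4016 -0.3905  0.0652] yawz -2.401 J7 -1.75 F [-0.2  0.9 -2.2] gw 0.647; turn -0.001 = 1 x -0.0012; then shift [ 0.0548 -0.0138 -0.0002] = 2 x [ 0.0274 -0.0069 -0.0001]; tilt -0.9993
```

View pics/w9.png

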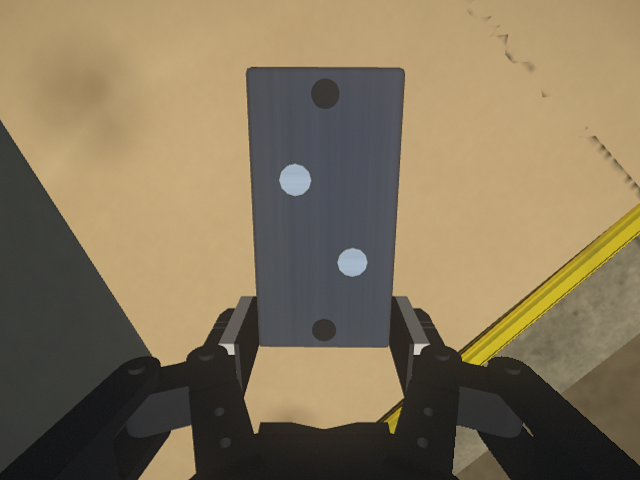

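View pics/s9.png

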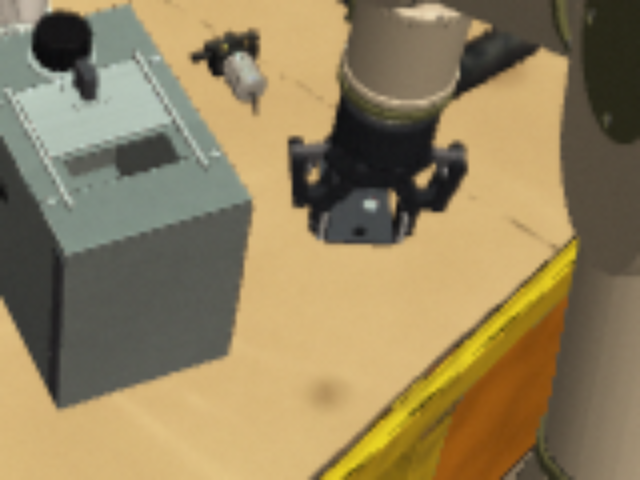

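>>> play_rows(increments="0 0 0 0;0 0 0 0;0 0 0 0", hand=-0.28)

```text
clock: 11.9
position: [0.4007, -0.3897, 0.0637]
ee_rot: [0.665, 0.245, -0.653, 0.266]
ft_force: [0.5, -0.2, -2.5]
grip_width: 0.641
```

>>> play_rows(increments="0 0 0 0;0 0 0 0;0 0 0 0", hand=-0.295)

```text
clock: 12.2
position: [0.4002, -0.3892, 0.063]
ee_rot: [0.665, 0.246, -0.653, 0.266]
ft_force: [-0.9, 0.4, -2.3]
grip_width: 0.648
```

Run:
```python
from h import *
c=wrist();cv2.imwrite("pics/w10.png",c["img"])
go([.394,-.3815,.010],-2.400)
```

```text
t=12.2 pos [ 0.4002 -0.3893  0.063 ] yawz -2.401 J7 -1.75 F [ 1.  -0.3 -3.2] gw 0.649; turn -0.001 = 1 x -0.0011; then shift [ 0.0526 -0.0116 -0.0004] = 2 x [ 0.0263 -0.0058 -0.0002]; tilt -0.9995
```

View pics/w10.png

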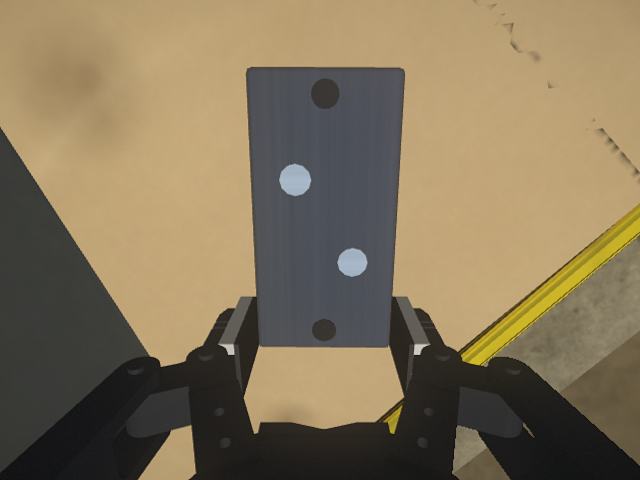

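Still level; loosen in finer steps.

>>> play_rows(increments="0 0 0 0;0 0 0 0;0 0 0 0", hand=-0.303)

```text
clock: 12.55
position: [0.4005, -0.3895, 0.0633]
ee_rot: [0.665, 0.246, -0.653, 0.266]
ft_force: [-1.1, 0.1, -2.0]
grip_width: 0.654
```

Run:
```python
from h import *
c=wrist();cv2.imwrite("pics/w11.png",cv2.resize(c["img"],None,fx=.6,fy=.6))
go([.394,-.3815,.010],-2.400)
```

```text
t=12.6 pos [ 0.4005 -0.3895  0.0633] yawz -2.401 J7 -1.75 F [-0.6  0.5 -1. ] gw 0.656; turn -0.001 = 1 x -0.0011; then shift [ 0.053  -0.0121 -0.0004] = 2 x [ 0.0265 -0.006  -0.0002]; tilt -0.9994
```

View pics/w11.png

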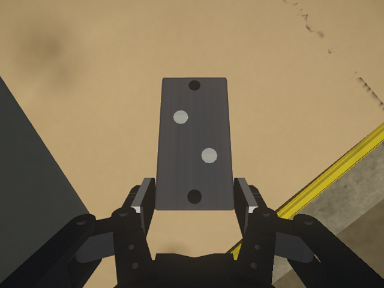

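>>> play_rows(increments="-0.006 0.006 0 0;-0.006 0.008 0 0;-0.006 0.01 0 0;-0.006 0.012 0 0;-0.006 0.012 0 0;0 0 0 0", hand=-0.302)

```text
clock: 13.2
position: [0.4353, -0.4277, 0.0993]
ee_rot: [0.665, 0.245, -0.653, 0.267]
ft_force: [0.4, -0.4, -2.5]
grip_width: 0.654
```

Run:
```python
from h import *
c=wrist();cv2.imwrite("pics/w12.png",cv2.resize(c["img"],None,fx=.6,fy=.6))
c=camera("scene");cv2.imwrite("pics/s12.png",cv2.resize(c["img"][180:300,340:500],None,fx=4,fy=4))
go([.394,-.3815,.010],-2.400)
```

```text
t=13.3 pos [ 0.4341 -0.4264  0.0984] yawz -2.401 J7 -1.74 F [-2.3  1.5  3.7] gw 0.654; turn -0.001 = 1 x -0.0008; then shift [ 0.0863 -0.0631 -0.0003] = 3 x [ 0.0288 -0.021  -0.0001]; tilt -0.9994
```

View pics/w12.png

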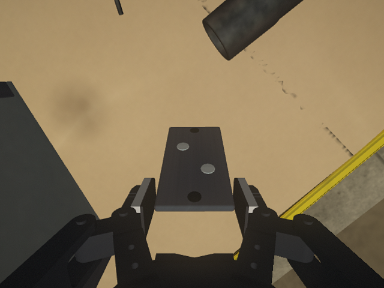

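View pics/s12.png

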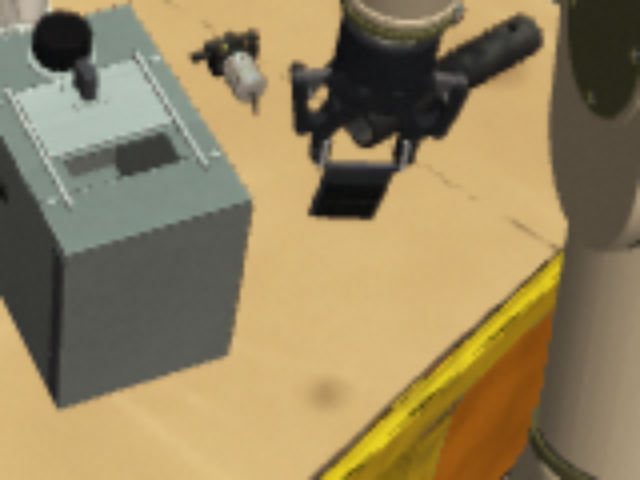

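>>> play_rows(increments="-0.006 0.004 0 0;-0.006 0.003 0 0;-0.006 0 0 0;-0.006 0 0 0;-0.006 0 0 0;0 0 0 0;0 0 0 0")

```text
clock: 14.0
position: [0.4372, -0.43, 0.1306]
ee_rot: [0.665, 0.246, -0.653, 0.266]
ft_force: [0.2, -0.2, -3.0]
grip_width: 0.651
```

Run:
```python
from h import *
c=wrist();cv2.imwrite("pics/w13.png",cv2.resize(c["img"],None,fx=.6,fy=.6))
c=camera("scene");cv2.imwrite("pics/s13.png",cv2.resize(c["img"][180:300,340:500],None,fx=4,fy=4))
go([.394,-.3815,.010],-2.400)
```

```text
t=14.1 pos [ 0.4371 -0.4301  0.1305] yawz -2.401 J7 -1.73 F [-0.1 -0.4 -2.4] gw 0.649; turn -0.001 = 1 x -0.0007; then shift [ 0.1184 -0.0687 -0.0004] = 4 x [ 0.0296 -0.0172 -0.0001]; tilt -0.9995
```

View pics/w13.png

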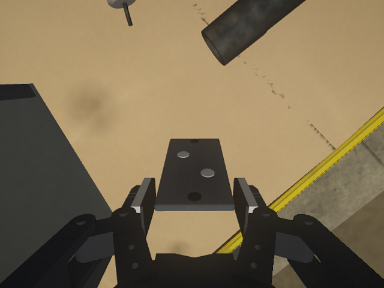

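View pics/s13.png

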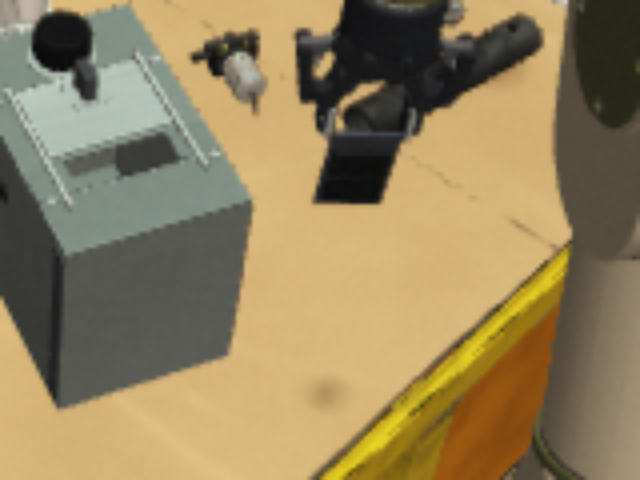

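```bash
cat >> h.py <<'E'
def hang(c,vn,vf,u=324):
    T=np.array(c["tool_from_camera"]);f,cx,cy=K(c)
    def line(v):
        d=T[:3,:3]@np.array([(u-cx)/f,(v-cy)/f,1]);return T[:3,3],d
    from scipy.optimize import fsolve
    o,dn=line(vn);_,df=line(vf)
    # pad top face line: pivot plate at tool (xp,0); near edge at pivot-11mm, far +99 along (sin th [x], cos th [y]); top face offset 3mm
    def F(p):
        xp,th=p;u_=np.array([np.sin(th),np.cos(th)]);n_=np.array([-np.cos(th),np.sin(th)])*.003
        r=[]
        for s,d in((-.011,dn),(.099,df)):
            P=np.array([xp,0])+s*u_+n_
            q=P-o[:2];r.append(q[0]*d[1]-q[1]*d[0])
        return r
    xp,th=fsolve(F,[0,.8]);print("pivot x",xp.round(4),"angle deg",np.degrees(th).round(1))
E
python3 - <<'E'
from h import *
c=wrist();print(np.array(c["tool_from_camera"]).round(3))
im=c["img"];col=im[:,300:345].astype(int).mean(1).mean(1)
g=np.diff(col);print([(i,round(x)) for i,x in enumerate(g) if abs(x)>12])
hang(c,68*0+346,68);hang(c,348,130);hang(c,348,232)
E
```

```text
[[ 0.    -0.308  0.951 -0.134]
 [-0.002 -0.951 -0.308  0.08 ]
 [ 1.    -0.001 -0.001  0.   ]
 [ 0.     0.     0.     1.   ]]
[(226, -48), (227, -52), (259, -16), (350, 28), (351, 59), (424, -16), (425, -23), (426, -22), (427, -23), (428, -20)]
pivot x 0.0027 angle deg 7.0
pivot x 0.0002 angle deg 41.8
pivot x -0.0098 angle deg 84.4
```

>>> play_rows(increments="0 0 0 0;0 0 0 0;-0.02 0 0 0;-0.04 0 0 -0.104;-0.04 0 0 -0.104;-0.04 0 0 -0.104;-0.04 0 0 -0.104;-0.03 0 0 0;0 0 0 0;0 0 0 0;0 0 0 0", hand=1, squeeze=30)

```text
clock: 15.25
position: [0.4305, -0.4245, 0.3437]
ee_rot: [0.591, 0.384, -0.586, 0.4]
ft_force: [0.2, -0.8, -2.9]
grip_width: 0.64
```

Run:
```python
from h import *
c=wrist();im=c["img"]
cv2.imwrite("pics/w14.png",cv2.resize(im,None,fx=.6,fy=.6));g=np.diff(im[:,300:345].astype(int).mean(1).mean(1));print([(i,round(x)) for i,x in enumerate(g) if abs(x)>12])
e=np.array([np.cos(-.414),np.sin(-.414)]);p=np.array([.558,-.241])-.049*e
go([*p,.34],-1.985)
```

```text
[(226, -18), (227, -107), (259, -16), (260, -16), (349, 13), (350, 38), (424, -14), (425, -21), (426, -18), (427, -23), (428, -15)]
t=15.3 pos [ 0.4303 -0.4244  0.3431] yawz -1.967 J7 -1.29 F [-0.2 -0.8 -3.2] gw 0.635; turn 0.018 = 1 x 0.0176; then shift [ 0.0017 -0.006  -0.2192] = 6 x [ 0.0003 -0.001  -0.0365]; tilt -0.9997
```

View pics/w14.png

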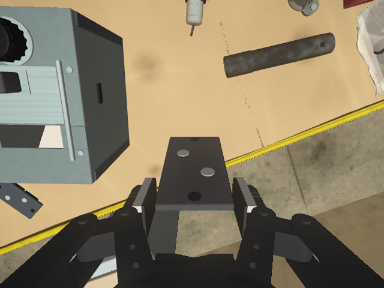

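>>> play_rows(increments="0 0 0 0.018;0 -0.001 -0.036 0;0 -0.001 -0.036 0;0 -0.001 -0.036 0;0 -0.001 -0.036 0;0 -0.001 -0.036 0;0 -0.001 -0.03 0;0 0 0 0;0 0 0 0;0 0 0 0")

```text
clock: 16.3
position: [0.5094, -0.2226, 0.3299]
ee_rot: [-0.594, -0.381, 0.595, -0.385]
ft_force: [-0.6, 0.1, -2.7]
grip_width: 0.639
```

Run:
```python
from h import *
c=wrist();im=c["img"]
cv2.imwrite("pics/w15.png",im)
e=np.array([np.cos(-.414),np.sin(-.414)]);p=np.array([.558,-.241])-.049*e
go([*p,.22],-1.985)
```

```text
t=16.4 pos [ 0.5092 -0.2231  0.3298] yawz -1.998 J7 -1.71 F [-0.4 -1.  -2.2] gw 0.636; turn -0.013 = 1 x -0.0134; then shift [ 0.1098  0.0025 -0.0038] = 3 x [ 0.0366  0.0008 -0.0013]; tilt -1.0000
```

View pics/w15.png

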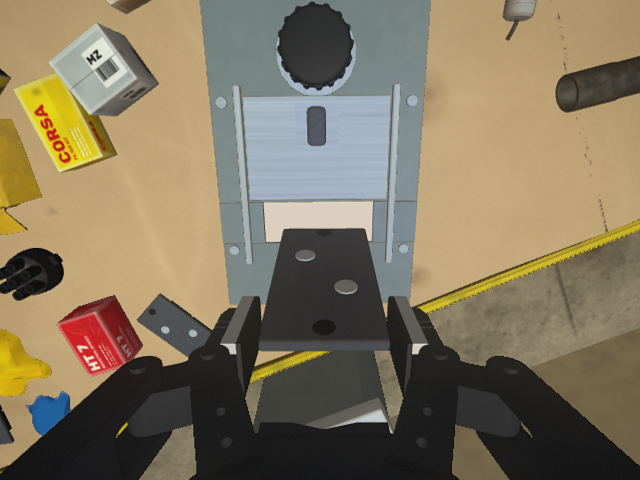

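Run:
```python
from h import *
c=wrist()
e=np.array([np.cos(-.414),np.sin(-.414)]);n=np.array([-e[1],e[0]]);O=np.array([.558,-.241])
for u,v in((264,203),(373,203),(264,242),(373,242)):
    p=ray(c,u,v,.195)[:2]-O;print((p@e).round(4),(p@n).round(4))
p=get_obs()["position"][:2]-O;print("tcp",p@e,p@n)
```

```text
-0.0293 0.0404
-0.0306 -0.0419
-0.0602 0.0424
-0.0616 -0.0427
tcp -0.05179568101833922 -0.0035907270502595254
```

>>> play_rows(increments="0 0.001 -0.0038 -0.013;0 0 0 0;0.02 0.001 0 0;0.02 0.001 0 0;0.02 0 0 0;0 0 0 0")

```text
clock: 17.0
position: [0.5131, -0.225, 0.2688]
ee_rot: [-0.593, -0.382, 0.594, -0.388]
ft_force: [-0.1, -0.3, -2.9]
grip_width: 0.635
```

Run:
```python
from h import *
e=np.array([np.cos(-.414),np.sin(-.414)]);n=np.array([-e[1],e[0]]);O=np.array([.558,-.241])
c=wrist();im=c["img"]
cv2.imwrite("pics/w16.png",cv2.resize(im,None,fx=.6,fy=.6))
p=np.array([.558,-.241])-.049*e
go([*p,.22],-1.985)
p=get_obs()["position"][:2]-O;print("tcp",p@e,p@n)
```

```text
t=17.1 pos [ 0.5138 -0.2252  0.2705] yawz -1.990 J7 -1.71 F [ 0.3  0.1 -2.2] gw 0.633; turn -0.005 = 1 x -0.0055; then shift [ 0.0505 -0.0025 -0.0036] = 2 x [ 0.0252 -0.0013 -0.0018]; tilt -1.0000
tcp -0.04688432944365223 -0.0032961181164564294
```

View pics/w16.png

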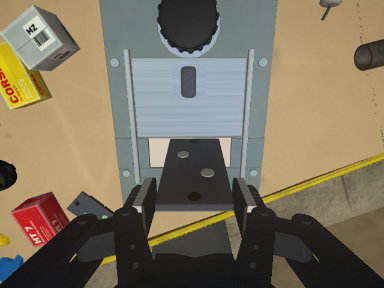

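>>> play_rows(increments="0.015 -0.001 -0.002 0;0.015 -0.001 -0.002 0;0.015 0 0 0;0.005 0 0 0;0 0 0 0")

```text
clock: 17.55
position: [0.5157, -0.2215, 0.2215]
ee_rot: [0.595, 0.379, -0.592, 0.39]
ft_force: [-0.1, -0.1, -2.3]
grip_width: 0.633
```

Run:
```python
from h import *
e=np.array([np.cos(-.414),np.sin(-.414)]);n=np.array([-e[1],e[0]]);O=np.array([.558,-.241])
c=wrist();im=c["img"]
cv2.imwrite("pics/w17.png",cv2.resize(im,None,fx=.6,fy=.6))
go([*(O-.049*e),.22],-1.985)
p=get_obs()["position"][:2]-O;print("tcp",p@e,p@n)
```

```text
t=17.6 pos [ 0.5158 -0.2216  0.2219] yawz -1.991 J7 -1.72 F [ 0.9  0.  -2.9] gw 0.638; turn -0.006 = 1 x -0.0064; then shift [ 0.0018 -0.0025  0.0008] = 1 x [ 0.0018 -0.0025  0.0008]; tilt -0.9999
tcp -0.04648740957391611 0.0007944537958395485
```

View pics/w17.png

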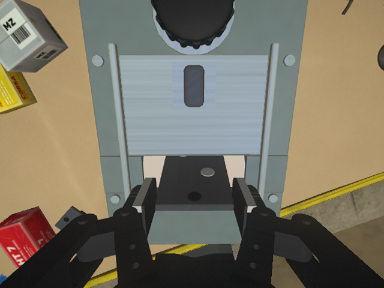

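>>> play_rows(increments="0 0 0 0;0 0 0 0;0 0 0 0;0 0 0 0;-0.03 0 0 0;-0.03 0 0 0;-0.03 0 0 0;0 0 0 0;0 0 0 0", hand=-0.6, squeeze=20)

```text
clock: 18.5
position: [0.5158, -0.221, 0.3194]
ee_rot: [0.596, 0.377, -0.591, 0.392]
ft_force: [-0.2, 0.2, -0.1]
grip_width: 0.803
```

Run:
```python
from h import *
c=wrist();im=c["img"]
cv2.imwrite("pics/w18.png",im)
c=camera("scene");cv2.imwrite("pics/s18.png",c["img"]);pads(c)
go([.42,.03,.30],.396-1.571)
```

```text
pad 0.403 0.4066 yaw -0.288 size 107 54 px 237 414
pad 0.8453 0.8023 yaw 0.062 size 130 55 px 21 403
pad 0.4071 0.05 yaw 0.396 size 107 55 px 332 329
pad 0.3526 -1.0474 yaw -1.055 size 90 59 px 544 160
t=18.6 pos [ 0.5157 -0.2209  0.319 ] yawz -1.991 J7 -1.71 F [-1.2  0.6 -0.4] gw 0.797; turn -0.816 = 6 x -0.1361; then shift [ 0.0142  0.0082 -0.2687] = 7 x [ 0.002   0.0012 -0.0384]; tilt -0.9998
```

View pics/w18.png

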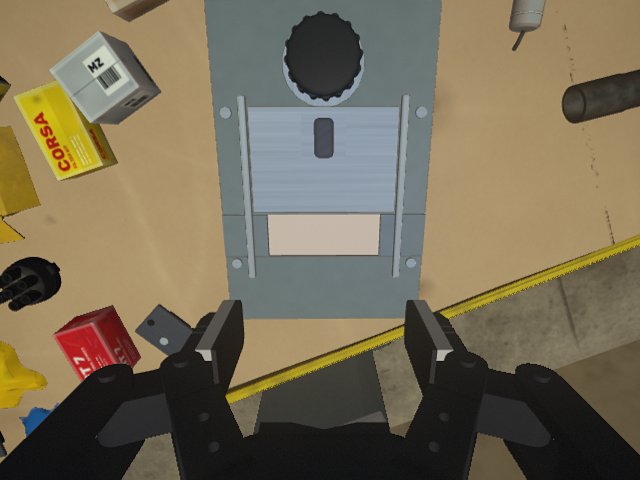

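View pics/s18.png

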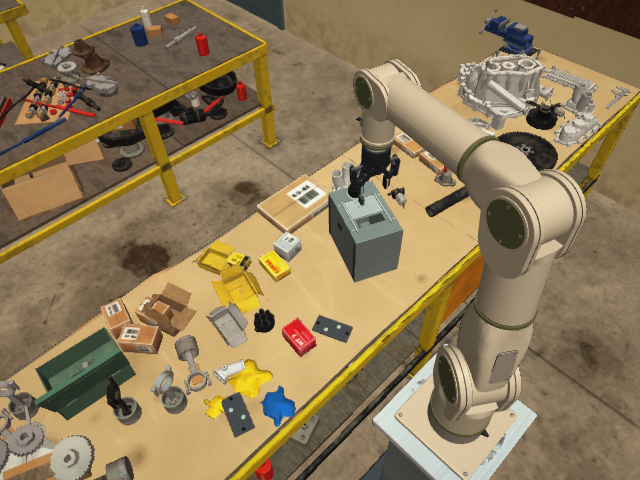

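Run:
```python
from h import *
c=camera("scene");im=c["img"].astype(int)
m=((im[...,2]>120)&(im[...,1]<70)&(im[...,0]<90)).astype(np.uint8);m[:310]=0;m[360:]=0
ct=max(cv2.findContours(m,cv2.RETR_EXTERNAL,cv2.CHAIN_APPROX_NONE)[0],key=cv2.contourArea)
for z in(0,.047):
  w=np.array([ray(c,float(u),float(v),z)[:2] for u,v in ct[:,0]]);print(z,(cv2.boxPoints(cv2.minAreaRect((w*1000).astype(np.float32)))).round())
print("cap",ray(c,264,331,0),ray(c,264,318,.05))
```

```text
0 [[430. 104.]
 [512.  95.]
 [518. 146.]
 [436. 155.]]
0.047 [[410. 121.]
 [489. 112.]
 [495. 162.]
 [416. 170.]]
cap [0.54904664 0.19358596 0.        ] [0.55627078 0.18040911 0.05      ]
```

>>> play_rows(increments="-0.01 0 0 -0.141;0 0 0 -0.141;0 0 0 -0.141;0 0 0 -0.141;0 0 0 -0.141;0 0 0 -0.141;0 0 0 -0.141;0 0 0 -0.141;0 0 0 -0.141;0 0 0 -0.141;0 0 0 -0.141;0 0 0 -0.141;0 0 0 -0.141;0 0 0 -0.141;0 0 0 -0.141;0 0 0 -0.141;0 0 0 -0.141;0 0 0 -0.141;0 0 0 -0.141;0 0 0 -0.141", hand=-1)

```text
clock: 20.65
position: [0.5083, -0.219, 0.3064]
ee_rot: [-0.318, 0.634, 0.325, 0.625]
ft_force: [0.4, 0.6, -0.4]
grip_width: 1.002
```

Run:
```python
from h import *
go([.4486,.066,.20],1.967,mod=False)
```

```text
t=20.6 pos [ 0.5083 -0.219   0.3064] yawz 0.944 J7 1.19 F [ 0.4  0.6 -0.4] gw 1.002; turn -1.023 = 8 x -0.1279; then shift [ 0.1079 -0.0562  0.2851] = 8 x [ 0.0135 -0.007   0.0356]; tilt -0.9999
```

>>> play_rows(increments="0 0 0 -0.128;0 0 0 -0.128;0 0 0 -0.128;0 0 0 -0.128;0 0 0 -0.128;0 0 0 -0.128;0 0 0 -0.128;0 0 0 -0.128;0 -0.007 0.0356 0;0 -0.007 0.0356 0;0 -0.007 0.0356 0;0 -0.007 0.0356 0;0 -0.007 0.0356 0;0 -0.007 0.0356 0;0 -0.007 0.034 0;0.02 -0.007 0.03 0;0 0 0 0;0 0 0 0;0 0 0 0")

```text
clock: 22.55
position: [0.4282, 0.0648, 0.2727]
ee_rot: [-0.584, 0.381, 0.612, 0.373]
ft_force: [-0.5, 0.4, 0.3]
grip_width: 1.0
```

Run:
```python
from h import *
go([.4486,.066,.20],1.967,mod=False)
c=wrist();cv2.imwrite("pics/w20.png",c["img"]);pads(c)
```

```text
t=22.6 pos [0.4282 0.0648 0.2727] yawz 2.015 J7 1.85 F [-0.5  0.4  0.3] gw 1.000; turn 0.048 = 1 x 0.0484; then shift [ 0.0719 -0.0216 -0.0087] = 2 x [ 0.0359 -0.0108 -0.0043]; tilt -0.9991
pad 0.4059 0.4006 yaw -0.306 size 109 58 px 576 302
pad 0.4101 0.0458 yaw 0.394 size 108 55 px 309 179
```

View pics/w20.png

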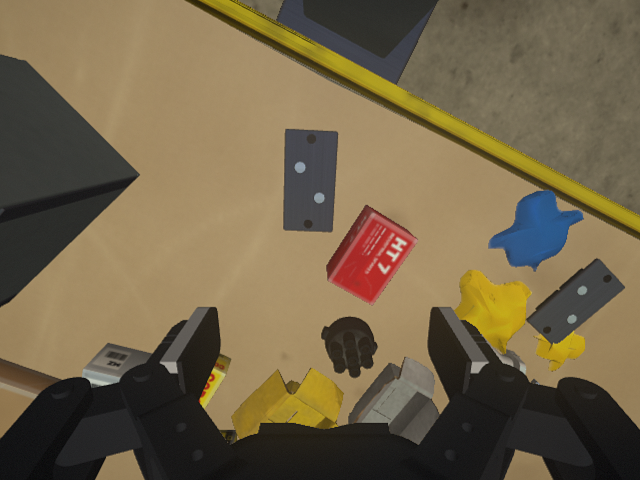

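>>> play_rows(increments="0 0 0 0.05;0.03 -0.003 -0.004 0;0.04 -0.003 -0.002 0;0.03 -0.003 0 0;0 0 0 0;0 0 0 0", hand=-0.5)

```text
clock: 23.2
position: [0.4384, 0.0576, 0.1714]
ee_rot: [-0.572, 0.399, 0.599, 0.393]
ft_force: [-0.1, 0.8, 0.5]
grip_width: 0.753
```

Run:
```python
from h import *
go([.4423,.0594,.09],1.965,mod=False)
c=wrist();cv2.imwrite("pics/w21.png",c["img"]);pads(c)
```

```text
t=23.2 pos [0.4384 0.0576 0.1714] yawz 1.952 J7 1.71 F [-0.1  0.8  0.5] gw 0.753; turn -0.013 = 1 x -0.0129; then shift [ 0.0813 -0.0067 -0.002 ] = 3 x [ 0.0271 -0.0022 -0.0007]; tilt -0.9992
pad 0.41 0.0458 yaw 0.394 size 108 55 px 319 185
```

View pics/w21.png

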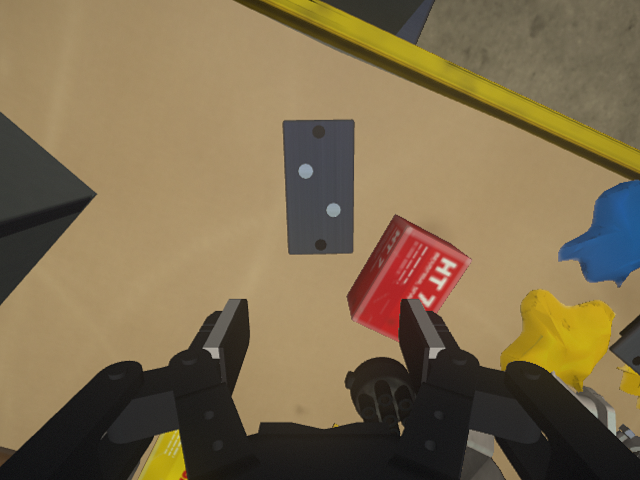

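Run:
```python
from h import *
c=wrist();C=np.array([.410,.0458]);e=np.array([np.cos(.394),np.sin(.394)]);n=np.array([-e[1],e[0]])
for u,v,z in((396,215,.047),(348,296,.047),(349,322,.0),(471,260,.047)):
    p=ray(c,u,v,z)[:2]-C;print((p@e).round(4),(p@n).round(4))
```

```text
0.0145 0.0557
0.079 0.0205
0.1283 0.0259
0.0511 0.1153
```

>>> play_rows(increments="0 0 0 0.142;0 0 0 0.142;0 0 0 0.142;0 0 0 0.142;0 0 0 0.142;0 0 0 0.142;0 0 0 0.142;0 0 0 0.142;0 0 0 0.142;0 0 0 0.142;0 0 0 0.142;0 0 0 0.142;0 0 0 0.142;0 0 0 0.142;0 0 0 0.142;0 0 0 0.142;0 0 0 0.142;0 0 0 0.142;0 0 0 0.142;0 0 0 0.142")

```text
clock: 25.3
position: [0.4553, 0.0561, 0.207]
ee_rot: [0.346, 0.615, -0.338, 0.623]
ft_force: [0.2, 1.0, -0.1]
grip_width: 0.751
```

Run:
```python
from h import *
C=np.array([.410,.0458]);e=np.array([np.cos(.394),np.sin(.394)])
go([*(C-.032*e),.10],-1.177,mod=False)
```

```text
t=25.3 pos [0.4553 0.0561 0.207 ] yawz -1.009 J7 -1.23 F [ 0.2  1.  -0.1] gw 0.751; turn 0.168 = 2 x 0.0839; then shift [ 0.1058 -0.0793 -0.008 ] = 4 x [ 0.0264 -0.0198 -0.002 ]; tilt -0.9999
```

>>> play_rows(increments="0 0 0 0.084;0 0 0 0.084;0 -0.02 -0.002 0;0 -0.02 -0.002 0;0.03 -0.02 -0.002 0;0.03 -0.02 -0.002 0;0.03 0 0 0;0 0 0 0;0 0 0 0;0 0 0 0")

```text
clock: 26.3
position: [0.3878, 0.0338, 0.1305]
ee_rot: [0.405, 0.573, -0.388, 0.598]
ft_force: [0.7, 0.7, 0.9]
grip_width: 0.748
```

Run:
```python
from h import *
C=np.array([.410,.0458]);e=np.array([np.cos(.394),np.sin(.394)])
go([*(C-.032*e),.03],-1.177,mod=False)
c=wrist();cv2.imwrite("pics/w22.png",c["img"]);pads(c)
```

```text
t=26.3 pos [0.3878 0.0338 0.1305] yawz -1.191 J7 -1.30 F [0.7 0.7 0.9] gw 0.748; turn -0.014 = 1 x -0.0140; then shift [ 0.1001 -0.0108 -0.0041] = 3 x [ 0.0334 -0.0036 -0.0014]; tilt -0.9991
pad 0.475 -0.1536 yaw 0.613 size 115 51 px 613 210
pad 0.4107 0.0462 yaw 0.393 size 108 55 px 316 202
```

View pics/w22.png

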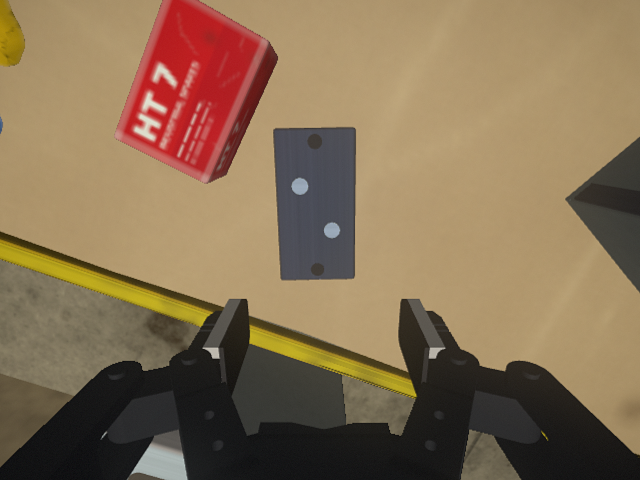

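>>> play_rows(increments="0 0 0 -0.014;0.033 -0.004 -0.002 0;0.033 -0.004 -0.002 0;0.02 -0.003 0 0;0 0 0 0;0 0 0 0;0 0 0 0", hand=-0.6)

```text
clock: 27.05
position: [0.3872, 0.0342, 0.0491]
ee_rot: [0.402, 0.573, -0.38, 0.605]
ft_force: [0.4, -0.4, -0.2]
grip_width: 0.8
```

Run:
```python
from h import *
C=np.array([.4105,.046]);e=np.array([np.cos(.394),np.sin(.394)])
go([*(C-.038*e),.011],-1.177,mod=False)
c=wrist();cv2.imwrite("pics/w23.png",c["img"]);pads(c)
```

```text
t=27.1 pos [0.3872 0.0342 0.0491] yawz -1.173 J7 -1.42 F [ 0.4 -0.4 -0.2] gw 0.800; turn 0.004 = 1 x 0.0039; then shift [ 0.0374 -0.0139 -0.0027] = 2 x [ 0.0187 -0.0069 -0.0013]; tilt -0.9985
pad 0.4108 0.0463 yaw 0.394 size 108 55 px 316 227
```

View pics/w23.png

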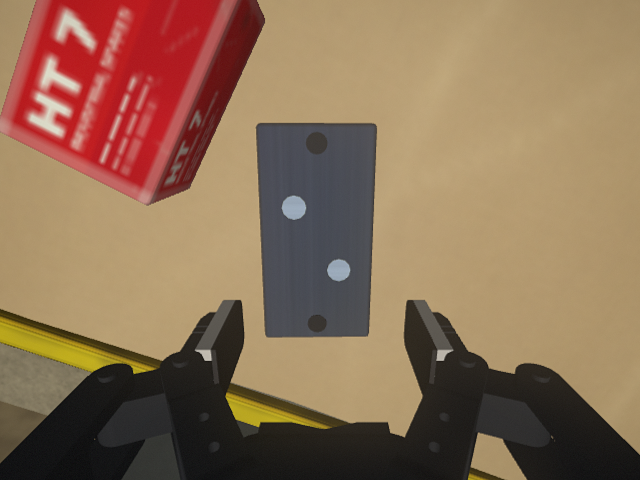

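>>> play_rows(increments="0 -0.006 -0.003 0;0.013 -0.005 0 0;0.013 -0.004 0 0;0.008 0 0 0;0 0 0 0;0 0 0 0", hand=-0.48)

```text
clock: 27.7
position: [0.3763, 0.0308, 0.0176]
ee_rot: [0.403, 0.57, -0.379, 0.608]
ft_force: [-1.5, -0.0, -0.4]
grip_width: 0.738
```

Run:
```python
from h import *
C=np.array([.4105,.046]);e=np.array([np.cos(.394),np.sin(.394)])
go([*(C-.038*e),.011],-1.177,mod=False)
c=wrist();cv2.imwrite("pics/w24.png",c["img"]);pads(c)
```

```text
t=27.7 pos [0.3763 0.0308 0.0176] yawz -1.174 J7 -1.48 F [-1.5 -0.  -0.4] gw 0.738; turn 0.003 = 1 x 0.0034; then shift [ 0.0065 -0.001  -0.0011] = 1 x [ 0.0065 -0.001  -0.0011]; tilt -0.9980
pad 0.4107 0.0463 yaw 0.394 size 108 55 px 319 214
```

View pics/w24.png

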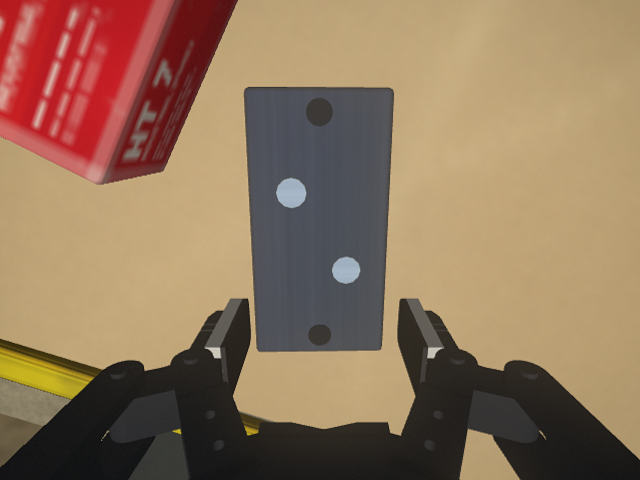

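Reach is fine. Lower the last bit, grip, and lift.

>>> play_rows(increments="0.003 -0.001 -0.002 0;0.004 0 -0.001 0;0 0 0 0;0 0 0 0")

```text
clock: 28.15
position: [0.3756, 0.0335, 0.011]
ee_rot: [0.403, 0.569, -0.379, 0.608]
ft_force: [-0.7, -0.1, 0.4]
grip_width: 0.74
```

>>> play_rows(increments="0 0 0 0;0 0 0 0;0 0 0 0;0 0 0 0;-0.01 0 0 0;-0.01 0 0 0;-0.01 0 0 0;-0.01 0 0 0;-0.01 0 0 0;0 0 0 0", hand=1, squeeze=20)

```text
clock: 29.15
position: [0.3697, 0.0335, 0.0611]
ee_rot: [0.402, 0.571, -0.38, 0.607]
ft_force: [-0.5, -0.2, -3.3]
grip_width: 0.644
```

Run:
```python
from h import *
go([.45,-.06,.065],-1.177,mod=False)
c=wrist();cv2.imwrite("pics/w25.png",cv2.resize(c["img"],None,fx=.6,fy=.6))
```

```text
t=29.1 pos [0.3697 0.0335 0.0611] yawz -1.173 J7 -1.35 F [-0.5 -0.2 -3.3] gw 0.644; turn 0.004 = 1 x 0.0039; then shift [0.0011 0.0383 0.1173] = 4 x [0.0003 0.0096 0.0293]; tilt -0.9982
```

View pics/w25.png

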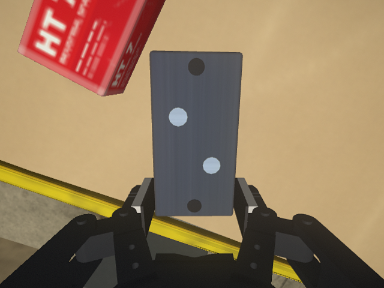

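>>> play_rows(increments="0 0.005 0.02 0;0 0.005 0.02 0;0 0.005 0.02 0;0 0 0 0;0 0 0 0;0 0 0 0")

```text
clock: 29.8
position: [0.4047, -0.0173, 0.0587]
ee_rot: [0.401, 0.573, -0.381, 0.605]
ft_force: [0.2, 0.5, -2.4]
grip_width: 0.647
```

>>> play_rows(increments="0 0 0 0;0 0 0 0", hand=-0.295)

```text
clock: 30.0
position: [0.4039, -0.0165, 0.0582]
ee_rot: [0.4, 0.574, -0.38, 0.605]
ft_force: [-0.3, 1.0, -2.9]
grip_width: 0.648
```

>>> play_rows(increments="0 0 0 0;0 0 0 0;0 0 0 0", hand=-0.303)

```text
clock: 30.3
position: [0.4038, -0.0161, 0.0583]
ee_rot: [0.4, 0.574, -0.38, 0.606]
ft_force: [-0.7, 0.9, -1.6]
grip_width: 0.655
```

Run:
```python
from h import *
go([.45,-.06,.065],-1.177,mod=False)
c=wrist();cv2.imwrite("pics/w26.png",cv2.resize(c["img"],None,fx=.6,fy=.6))
```

```text
t=30.3 pos [ 0.4038 -0.0161  0.0583] yawz -1.169 J7 -1.29 F [-0.7  0.9 -1.6] gw 0.655; turn 0.008 = 1 x 0.0076; then shift [-0.0041  0.0261  0.0584] = 2 x [-0.0021  0.013   0.0292]; tilt -0.9986
```

View pics/w26.png

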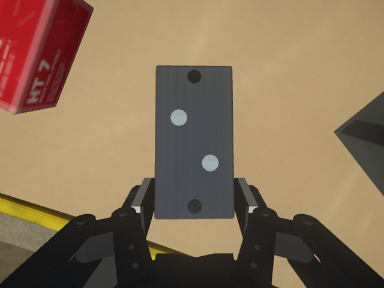

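>>> play_rows(increments="0 0 0 0;0 0 0 0;0 0 0 0", hand=-0.305)

```text
clock: 30.65
position: [0.404, -0.0161, 0.0586]
ee_rot: [0.4, 0.573, -0.38, 0.606]
ft_force: [-1.1, -0.3, -2.5]
grip_width: 0.654
```

Run:
```python
from h import *
go([.45,-.06,.065],-1.177,mod=False)
c=wrist();im=c["img"];cv2.imwrite("pics/w27.png",cv2.resize(c["img"],None,fx=.6,fy=.6))
g=np.diff(im[:,300:345].astype(int).mean(1).mean(1));print([(i,round(x)) for i,x in enumerate(g) if abs(x)>12])
```

```text
t=30.6 pos [ 0.404  -0.0161  0.0586] yawz -1.170 J7 -1.29 F [-1.1 -0.3 -2.5] gw 0.654; turn 0.007 = 1 x 0.0075; then shift [-0.0039  0.0259  0.0584] = 2 x [-0.0019  0.0129  0.0292]; tilt -0.9986
[(137, -16), (138, -74), (364, 29), (365, 56), (424, -15), (425, -20), (426, -19), (427, -18), (428, -13)]
```

View pics/w27.png

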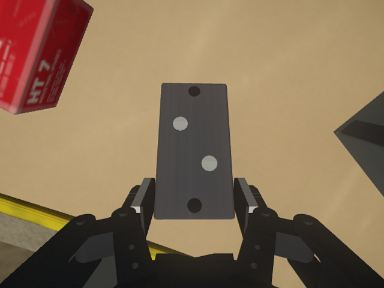

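>>> play_rows(increments="-0.006 0.006 0 0;-0.006 0.008 0 0;-0.006 0.01 0 0;-0.006 0.012 0 0;-0.006 0.012 0 0;-0.006 0.008 0 0;-0.006 0.004 0 0;-0.006 0 0 0;-0.006 0 0 0;-0.006 0 0 0;0 0 0 0;0 0 0 0", hand=-0.304)

```text
clock: 31.9
position: [0.461, 0.0096, 0.1281]
ee_rot: [0.4, 0.573, -0.38, 0.606]
ft_force: [0.1, 0.1, -2.9]
grip_width: 0.652
```

Run:
```python
from h import *
e=np.array([np.cos(-.414),np.sin(-.414)]);O=np.array([.558,-.241])
go([*(O-.049*e),.34],-1.985)
c=wrist();im=c["img"];cv2.imwrite("pics/w28.png",cv2.resize(c["img"],None,fx=.6,fy=.6))
g=np.diff(im[:,300:345].astype(int).mean(1).mean(1));print([(i,round(x)) for i,x in enumerate(g) if abs(x)>12])
```

```text
t=31.9 pos [0.461  0.0096 0.1281] yawz -1.170 J7 -1.35 F [ 0.1  0.1 -2.9] gw 0.652; turn 0.815 = 6 x 0.1358; then shift [-0.2082  0.1514  0.1862] = 8 x [-0.026   0.0189  0.0233]; tilt -0.9985
[(227, -17), (228, -73), (229, -21), (263, -13), (362, 22), (363, 52), (424, -16), (425, -20), (426, -20), (427, -19)]
```

View pics/w28.png

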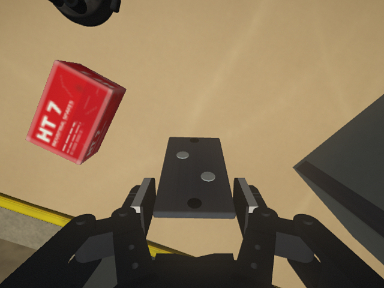

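>>> play_rows(increments="0 0 0 0;0 0 0 0;-0.037 0 0 0.136;-0.037 0 0 0.136;-0.037 0 0 0.136;-0.037 0 0 0.136;-0.037 0 0 0.136;-0.037 0 0 0.136;0 0 0 0;0 0.02 0.025 0;0 0.02 0.025 0;0 0.02 0.025 0;0 0.02 0.025 0;0 0.02 0.025 0;0 0.02 0.025 0;0 0.01 0.02 0;0 0 0 0;0 0 0 0;0 0 0 0", hand=1, squeeze=30)

```text
clock: 33.85
position: [0.4912, -0.205, 0.3476]
ee_rot: [0.607, 0.376, -0.582, 0.389]
ft_force: [-0.7, 0.2, -2.5]
grip_width: 0.637
```

```bash
cat >> h.py <<'E'
BE=np.array([np.cos(-.414),np.sin(-.414)]);BN=np.array([-BE[1],BE[0]]);BO=np.array([.558,-.241])
def edges(c):
    g=np.diff(c["img"][:,300:345].astype(int).mean(1).mean(1));print("edges",[(i,round(x)) for i,x in enumerate(g) if abs(x)>12])
def bt(z=.22,x=-.049):
    go([*(BO+x*BE),z],-1.985)
    p=get_obs()["position"][:2]-BO;print("tcp in bin",(p@BE).round(4),(p@BN).round(4))
E
python3 - <<'E'
from h import *
bt(.33)
c=wrist();edges(c);cv2.imwrite("pics/w29.png",cv2.resize(c["img"],None,fx=.6,fy=.6))
E
```

```text
t=33.9 pos [ 0.4912 -0.205   0.3476] yawz -1.999 J7 -1.72 F [-0.7  0.2 -2.5] gw 0.637; turn -0.014 = 1 x -0.0136; then shift [0.0184 0.026  0.0065] = 1 x [0.0184 0.026  0.0065]; tilt -0.9992
tcp in bin -0.0756 0.0061
edges [(59, 15), (60, 15), (61, 13), (67, -14), (69, 38), (74, -12), (75, -22), (114, 17), (115, 14), (168, -21), (169, -36), (170, 14), (172, 35), (173, 42), (211, -40), (212, -59), (213, 26), (228, -48), (229, -22), (263, -17), (425, -18), (426, -21), (427, -30), (428, -31)]
```

View pics/w29.png

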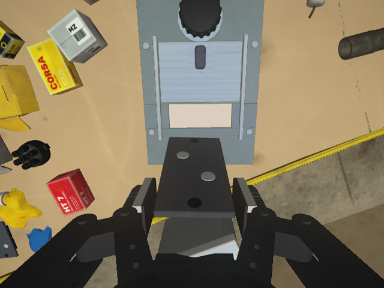

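>>> play_rows(increments="0 0.013 0.003 -0.014;0 0.012 0.003 0;0 0 0 0;0.01 0 0 0;0 0 0 0;0 0 0 0")

```text
clock: 34.5
position: [0.513, -0.2164, 0.3378]
ee_rot: [0.603, 0.382, -0.578, 0.395]
ft_force: [-0.2, 0.6, -2.6]
grip_width: 0.638
```

```bash
cat >> h.py <<'E'
def bottom(deg,L=.094):
    o=get_obs();R=Rot.from_quat(o["ee_rot"]).as_matrix();th=np.radians(deg)
    p=o["position"]+R@np.array([L*np.sin(th)-.004,L*np.cos(th),0]);q=p[:2]-BO;print("pad bottom z",p[2].round(4),"bin",(q@BE).round(4),(q@BN).round(4))
E
python3 - <<'E'
from h import *
bt(.28)
c=wrist();edges(c);hang(c,362,228);bottom(82);cv2.imwrite("pics/w30.png",cv2.resize(c["img"],None,fx=.6,fy=.6))
E
```

```text
t=34.5 pos [ 0.513  -0.2164  0.3378] yawz -1.978 J7 -1.72 F [-0.2  0.6 -2.6] gw 0.638; turn 0.007 = 1 x 0.0071; then shift [0.0578 0.0001 0.0055] = 2 x [0.0289 0.     0.0028]; tilt -0.9992
tcp in bin -0.0511 0.0044
edges [(3, -14), (4, -17), (18, -16), (95, 14), (96, 16), (103, -15), (104, 37), (113, -24), (150, 16), (151, 20), (202, -31), (205, 42), (206, 25), (227, -15), (228, -95), (229, -43), (263, -17), (362, 13)]
pivot x -0.0173 angle deg 81.5
pad bottom z 0.2491 bin -0.0351 0.0061
```

View pics/w30.png

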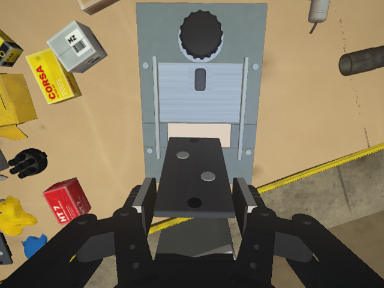

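>>> play_rows(increments="0 -0.003 0.004 0.007;0.02 -0.002 0.002 0;0.02 -0.002 0 0;0.02 -0.001 0 0;0.015 0 0 0;0 0 0 0")

```text
clock: 35.15
position: [0.5044, -0.2199, 0.2619]
ee_rot: [0.605, 0.377, -0.58, 0.393]
ft_force: [0.3, -0.6, -3.2]
grip_width: 0.639
```

Run:
```python
from h import *
bt(.22)
c=wrist();bottom(82);cv2.imwrite("pics/w31.png",cv2.resize(c["img"],None,fx=.6,fy=.6))
```

```text
t=35.1 pos [ 0.5044 -0.2199  0.2619] yawz -1.989 J7 -1.72 F [ 0.3 -0.6 -3.2] gw 0.639; turn -0.004 = 1 x -0.0037; then shift [ 0.0422  0.0069 -0.0016] = 2 x [ 0.0211  0.0035 -0.0008]; tilt -0.9991
tcp in bin -0.0575 -0.0023
pad bottom z 0.1746 bin -0.0405 -0.0008
```

View pics/w31.png

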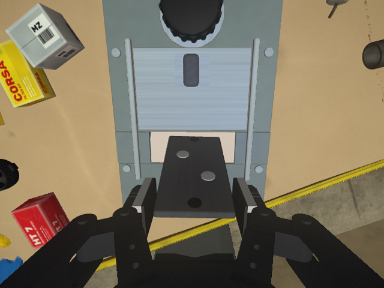

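>>> play_rows(increments="0.015 0.005 0 0;0.015 0.005 0 0;0.012 0.003 0 0;0 0 0 0;0 0 0 0")

```text
clock: 35.7
position: [0.5205, -0.2265, 0.2201]
ee_rot: [0.606, 0.376, -0.58, 0.394]
ft_force: [0.1, 1.3, -2.9]
grip_width: 0.641
```

Run:
```python
from h import *
bt(.22)
bottom(82)
```

```text
t=35.7 pos [ 0.5205 -0.2265  0.2201] yawz -1.989 J7 -1.75 F [ 0.1  1.3 -2.9] gw 0.641; turn -0.004 = 1 x -0.0044; then shift [-0.0003 -0.0088 -0.0019] = 1 x [-0.0003 -0.0088 -0.0019]; tilt -0.9990
tcp in bin -0.0402 -0.0019
pad bottom z 0.1316 bin -0.0234 -0.0004
```

>>> play_rows(increments="0 0 0 0;0 0 0 0;0 0 0 0;0 0 0 0;-0.03 0 0 0;-0.03 0 0 0;-0.03 0 0 0;-0.02 0 0 0;0 0 0 0;0 0 0 0", hand=-0.6, squeeze=20)

```text
clock: 36.7
position: [0.5158, -0.2262, 0.3378]
ee_rot: [0.607, 0.374, -0.579, 0.396]
ft_force: [-0.5, 0.1, 0.1]
grip_width: 0.801
```

Run:
```python
from h import *
c=wrist();cv2.imwrite("pics/w32.png",cv2.resize(c["img"],None,fx=.6,fy=.6))
pads(camera("scene"));bt()
```

```text
pad 0.403 0.4066 yaw -0.288 size 107 54 px 237 414
pad 0.4673 -1.0986 yaw 0.776 size 104 63 px 525 140
t=36.8 pos [ 0.5157 -0.2261  0.3372] yawz -1.989 J7 -1.72 F [ 0.  -0.3 -0.7] gw 0.801; turn -0.004 = 1 x -0.0040; then shift [ 0.1169 -0.0098 -0.0015] = 3 x [ 0.039  -0.0033 -0.0005]; tilt -0.9988
tcp in bin -0.0447 -0.0034
```

View pics/w32.png

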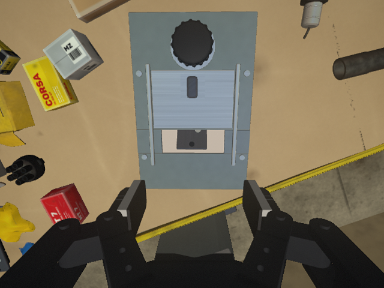

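>>> play_rows(increments="-0.02 0 0 -0.143;-0.02 0 0 -0.143;-0.02 0 0 -0.143;0 0 0 -0.143;0 0 0 -0.143;0 0 0 -0.143;0 0 0 -0.143;0 0 0 -0.143;0 0 0 -0.143;0 0 0 -0.143;0 0 0 -0.143;0 0 0 -0.143;0 0 0 -0.143;0 0 0 -0.143;0 0 0 -0.143;0 0 0 -0.143;0 0 0 -0.143;0 0 0 -0.143;0 0 0 -0.143;0 0 0 -0.143")

```text
clock: 38.8
position: [0.5076, -0.225, 0.3755]
ee_rot: [-0.335, 0.614, 0.336, 0.63]
ft_force: [0.1, -0.5, -0.4]
grip_width: 0.802
```

Run:
```python
from h import *
go([.44,.39,.30],1.281,mod=False)
```

```text
t=38.8 pos [ 0.5076 -0.225   0.3755] yawz 0.989 J7 1.21 F [ 0.1 -0.5 -0.4] gw 0.802; turn -0.292 = 3 x -0.0975; then shift [0.082  0.2417 0.5686] = 16 x [0.0051 0.0151 0.0355]; tilt -0.9997
```

Run:
```python
from h import *
cv2.imwrite("pics/w32c.png",cv2.resize(cv2.imread("pics/w32.png")[110:170,140:260],None,fx=5,fy=5,interpolation=cv2.INTER_CUBIC))
c=camera("scene");cv2.imwrite("pics/s33.png",cv2.resize(c["img"][170:250,320:420],None,fx=6,fy=6,interpolation=cv2.INTER_CUBIC))
```

```text
(no output)
```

View pics/w32c.png

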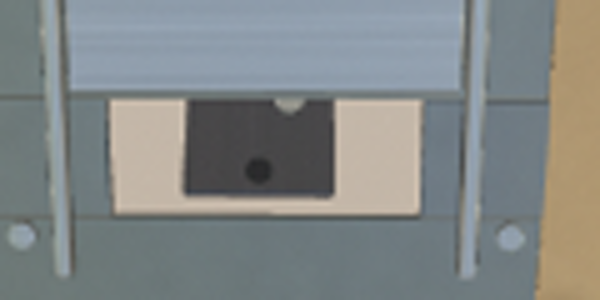

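View pics/s33.png

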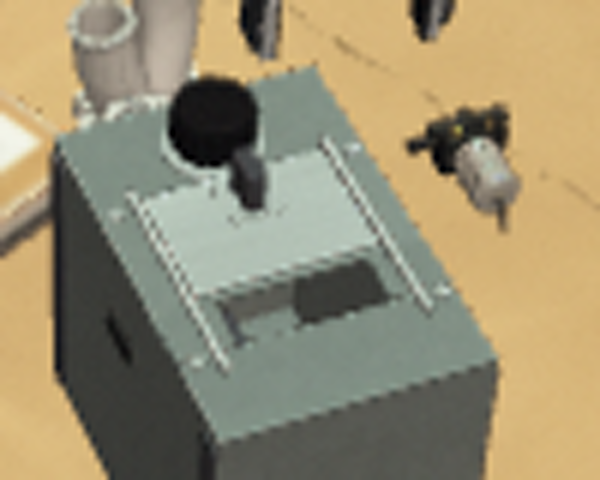

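>>> play_rows(increments="0 0 0 -0.098;0 0 0 -0.098;0 0 0 -0.098;0 0.015 0.0355 0;0 0.015 0.0355 0;0 0.015 0.0355 0;0 0.015 0.0355 0;0 0.015 0.0355 0;0 0.015 0.0355 0;0 0.015 0.0355 0;0 0.015 0.0355 0;0 0.015 0.0355 0;0 0.015 0.0355 0;0 0.015 0.0355 0;0 0.015 0.0355 0;0.02 0.015 0.0355 0;0.02 0.015 0.0355 0;0.02 0 0 0;0 0 0 0;0 0 0 0")

```text
clock: 40.85
position: [0.4453, 0.3319, 0.3066]
ee_rot: [-0.405, 0.573, 0.414, 0.58]
ft_force: [0.3, -0.7, 0.8]
grip_width: 0.799
```

Run:
```python
from h import *
go([.44,.39,.30],1.281,mod=False)
c=wrist();pads(c);cv2.imwrite("pics/w34.png",c["img"])
```

```text
t=40.9 pos [0.4453 0.3319 0.3066] yawz 1.237 J7 0.28 F [ 0.3 -0.7  0.8] gw 0.799; turn -0.044 = 1 x -0.0444; then shift [0.0075 0.0216 0.054 ] = 2 x [0.0038 0.0108 0.027 ]; tilt -0.9999
pad 0.6489 0.2598 yaw -0.118 size 111 66 px 321 360
pad 0.6155 0.6078 yaw 0.946 size 108 64 px 573 243
pad 0.4058 0.4037 yaw -0.294 size 108 55 px 368 136
```

View pics/w34.png

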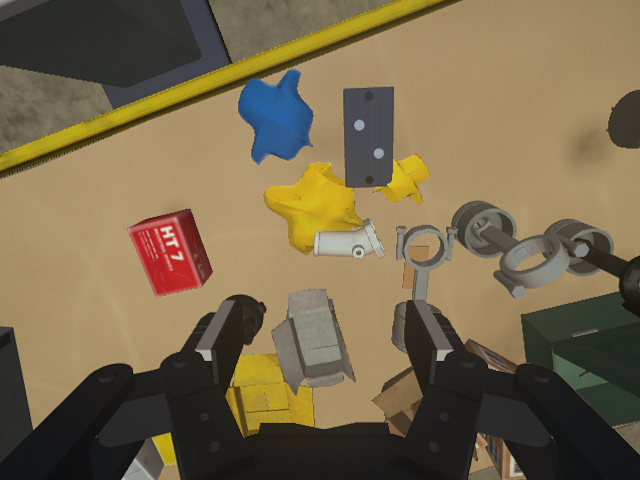

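>>> play_rows(increments="0 0 0 -0.044;0 0.025 0.027 0;0 0.025 0.027 0;0.02 0.025 0.01 0;0.03 0.02 0 0;0.03 0 0 0;0.03 0 0 0;0 0 0 0;0 0 0 0;0 0 0 0")

```text
clock: 41.9
position: [0.3861, 0.4167, 0.2071]
ee_rot: [-0.409, 0.566, 0.415, 0.584]
ft_force: [0.7, 0.9, 0.5]
grip_width: 0.798
```

Run:
```python
from h import *
go([.3637,.4165,.05],1.277,mod=False)
c=wrist();pads(c);cv2.imwrite("pics/w35.png",c["img"])
```

```text
t=41.9 pos [0.3861 0.4167 0.2071] yawz 1.243 J7 0.03 F [0.7 0.9 0.5] gw 0.798; turn -0.034 = 1 x -0.0336; then shift [ 0.1567  0.0229 -0.0106] = 4 x [ 0.0392  0.0057 -0.0027]; tilt -0.9996
pad 0.6224 0.6128 yaw 0.574 size 109 59 px 559 345
pad 0.5591 0.5008 yaw 0.034 size 108 71 px 448 324
pad 0.405 0.4042 yaw -0.293 size 109 55 px 313 227
```

View pics/w35.png

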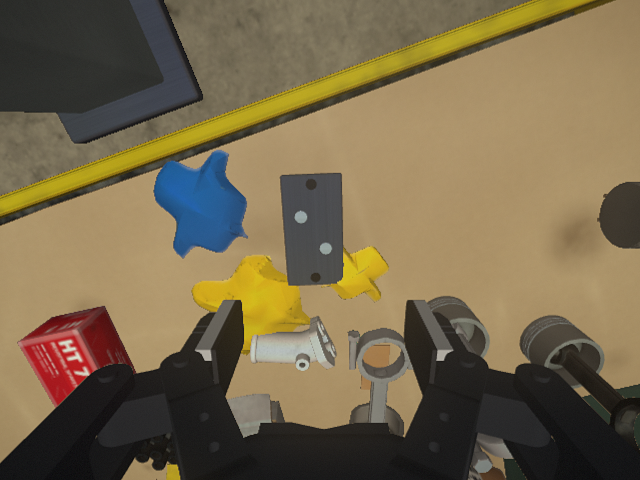

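>>> play_rows(increments="0 0 0 -0.034;0.035 0.006 -0.003 0;0.035 0.006 -0.003 0;0.035 0.006 -0.003 0;0.03 0.005 -0.002 0;0 0 0 0;0 0 0 0;0 0 0 0")

```text
clock: 42.75
position: [0.3713, 0.4212, 0.0812]
ee_rot: [-0.416, 0.553, 0.423, 0.585]
ft_force: [0.1, 0.1, 0.6]
grip_width: 0.802
```

Run:
```python
from h import *
go([.363,.4168,.011],1.277,mod=False)
c=wrist();pads(c);cv2.imwrite("pics/w36.png",c["img"])
```

```text
t=42.8 pos [0.3713 0.4212 0.0812] yawz 1.270 J7 -0.07 F [0.1 0.1 0.6] gw 0.802; turn -0.007 = 1 x -0.0066; then shift [ 0.0698  0.0081 -0.0095] = 2 x [ 0.0349  0.004  -0.0048]; tilt -0.9989
pad 0.4043 0.4044 yaw -0.293 size 109 55 px 310 304
pad 0.2332 0.3372 yaw -1.57 size 86 60 px 77 63
```

View pics/w36.png

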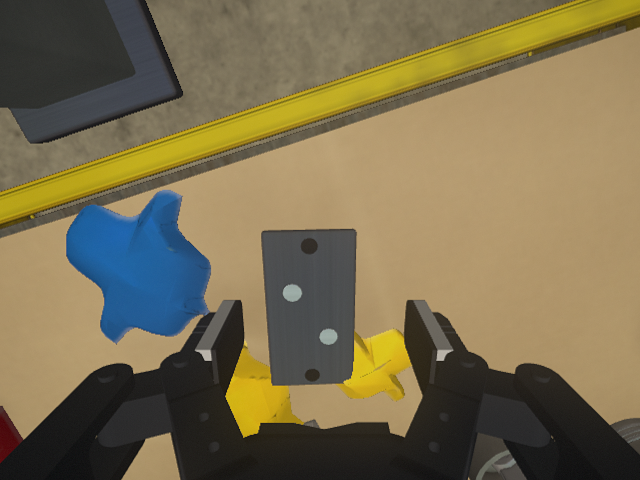

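>>> play_rows(increments="0 0.003 -0.005 -0.006;0.015 0.003 -0.005 0;0.015 0.002 0 0;0.015 0.002 0 0;0.01 0 0 0;0 0 0 0;0 0 0 0", hand=-0.6)

```text
clock: 43.5
position: [0.3612, 0.417, 0.0233]
ee_rot: [-0.418, 0.551, 0.424, 0.585]
ft_force: [-0.2, 0.2, 0.2]
grip_width: 0.801
```

Run:
```python
from h import *
go([.3622,.4171,.011],1.277,mod=False)
c=wrist();pads(c);cv2.imwrite("pics/w37.png",c["img"])
```

```text
t=43.5 pos [0.3612 0.417  0.0233] yawz 1.276 J7 -0.13 F [-0.2  0.2  0.2] gw 0.801; turn -0.001 = 1 x -0.0010; then shift [ 0.0123 -0.0007 -0.0001] = 1 x [ 0.0123 -0.0007 -0.0001]; tilt -0.9988
```

View pics/w37.png

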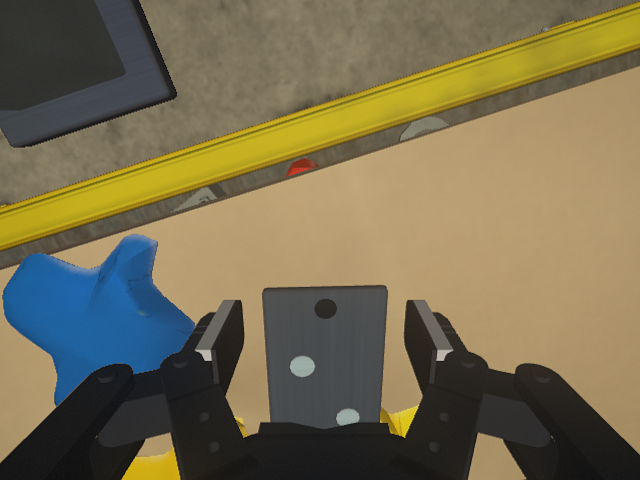

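>>> play_rows(increments="0.006 0 0 0;0.006 0 0 0;0 0 0 0;0 0 0 0", hand=-0.48)

```text
clock: 43.95
position: [0.3623, 0.4179, 0.0112]
ee_rot: [-0.417, 0.55, 0.424, 0.586]
ft_force: [-1.2, 0.4, 0.5]
grip_width: 0.738
```

>>> play_rows(increments="0 0 0 0;0 0 0 0;0 0 0 0;0 0 0 0;-0.01 0 0 0;-0.02 0 0 0;-0.03 0 0 0;-0.03 0 0 0;-0.02 0 0 0;0 0 0 0;0 0 0 0", hand=1, squeeze=25)

```text
clock: 45.05
position: [0.3569, 0.4129, 0.1271]
ee_rot: [-0.418, 0.551, 0.424, 0.585]
ft_force: [-0.8, 0.3, -2.9]
grip_width: 0.644
```

Run:
```python
from h import *
go([.40,.04,.13],1.157,mod=False)
c=wrist();cv2.imwrite("pics/w38.png",cv2.resize(c["img"],None,fx=.6,fy=.6))
c=camera("scene");cv2.imwrite("pics/s38.png",cv2.resize(c["img"][330:450,150:310],None,fx=4,fy=4))
```

```text
t=45.0 pos [0.3569 0.4129 0.1271] yawz 1.277 J7 -0.02 F [-0.8  0.3 -2.9] gw 0.644; turn 0.120 = 1 x 0.1198; then shift [-0.0148 -0.1897 -0.3236] = 10 x [-0.0015 -0.019  -0.0324]; tilt -0.9988
```

View pics/w38.png

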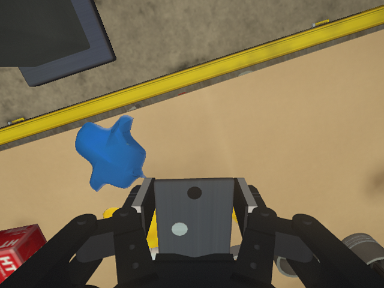

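View pics/s38.png

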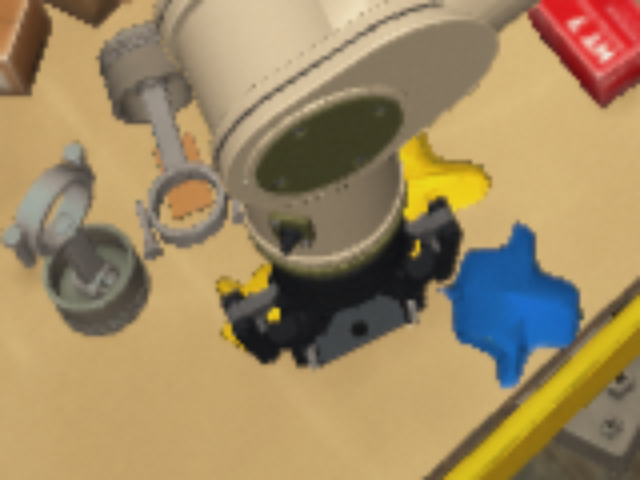

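>>> play_rows(increments="0 0 0 0.12;0 -0.019 -0.0324 0;0 -0.019 -0.0324 0;0 -0.019 -0.0324 0;0 -0.019 -0.0324 0;0 -0.019 -0.0324 0;0 -0.019 -0.0324 0;0 -0.019 -0.0324 0;0 -0.019 -0.0324 0;0 -0.019 -0.0324 0;0 -0.019 -0.0324 0;0 0 0 0;0 0 0 0;0 0 0 0")

```text
clock: 46.55
position: [0.3906, 0.026, 0.1017]
ee_rot: [-0.378, 0.581, 0.395, 0.603]
ft_force: [0.2, -0.6, -2.3]
grip_width: 0.643
```

Run:
```python
from h import *
go([.40,.04,.06],1.157,mod=False)
c=wrist();cv2.imwrite("pics/w39.png",cv2.resize(c["img"],None,fx=.6,fy=.6))
c=camera("scene");cv2.imwrite("pics/s39.png",cv2.resize(c["img"][240:380,260:420],None,fx=4,fy=4))
```

```text
t=46.5 pos [0.3906 0.026  0.1017] yawz 1.156 J7 1.08 F [ 0.2 -0.6 -2.3] gw 0.643; turn -0.001 = 1 x -0.0012; then shift [ 0.0423 -0.0031  0.015 ] = 2 x [ 0.0211 -0.0016  0.0075]; tilt -0.9993
```

View pics/w39.png

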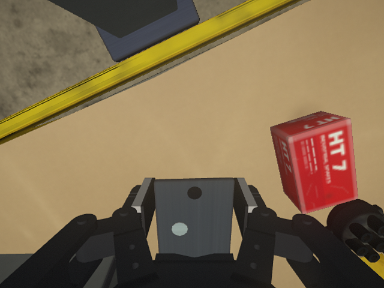

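View pics/s39.png

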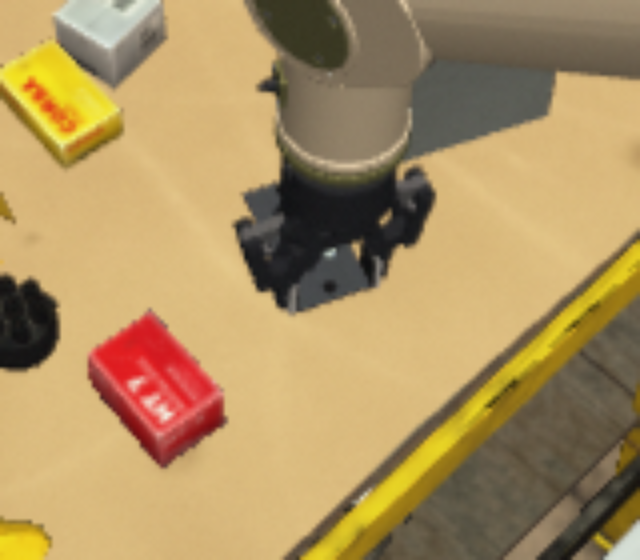

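>>> play_rows(increments="0.02 0 0.007 0;0.02 0 0.005 0;0 0 0 0;0 0 0 0;0 0 0 0", squeeze=20)

```text
clock: 47.15
position: [0.3969, 0.0429, 0.0628]
ee_rot: [-0.381, 0.579, 0.397, 0.602]
ft_force: [-0.2, -0.0, -1.8]
grip_width: 0.643
```

>>> play_rows(increments="0 0 0 0;0 0 0 0", hand=-0.295)

```text
clock: 47.35
position: [0.3976, 0.0425, 0.064]
ee_rot: [-0.382, 0.579, 0.396, 0.602]
ft_force: [0.0, -0.1, -1.7]
grip_width: 0.642
```

>>> play_rows(increments="0 0 0 0;0 0 0 0;0 0 0 0;0 0 0 0;0 0 0 0", hand=-0.304)

```text
clock: 47.85
position: [0.3985, 0.0418, 0.0651]
ee_rot: [-0.382, 0.579, 0.394, 0.603]
ft_force: [-0.2, -0.3, -0.8]
grip_width: 0.65
```

Run:
```python
from h import *
go([.40,.04,.06],1.157,mod=False)
c=wrist();cv2.imwrite("pics/w40.png",c["img"])
c=camera("scene");cv2.imwrite("pics/s40.png",cv2.resize(c["img"][260:340,300:400],None,fx=6,fy=6))
```

```text
t=47.9 pos [0.3985 0.0418 0.0651] yawz 1.163 J7 0.85 F [-0.2 -0.3 -0.8] gw 0.650; turn 0.006 = 1 x 0.0062; then shift [ 0.0051 -0.0021 -0.0012] = 1 x [ 0.0051 -0.0021 -0.0012]; tilt -0.9993
```

View pics/w40.png

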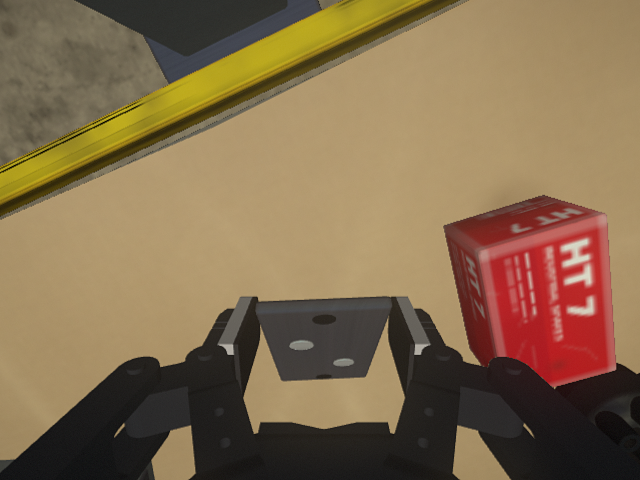

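View pics/s40.png

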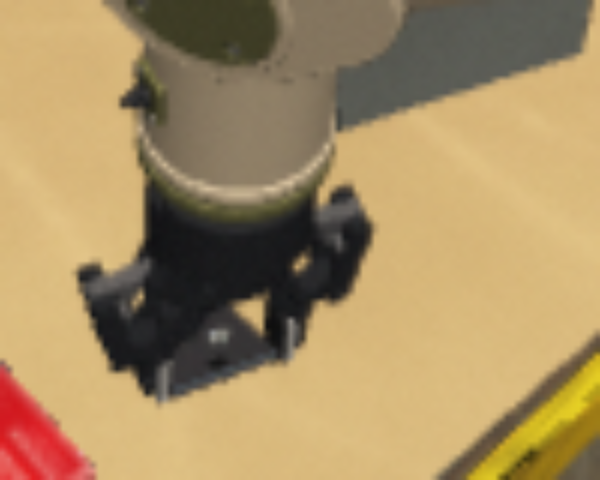

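>>> play_rows(increments="-0.006 -0.006 0 0;-0.006 -0.008 0 0;-0.006 -0.01 0 0;-0.006 -0.012 0 0;-0.006 -0.012 0 0;-0.006 -0.008 0 0;-0.006 -0.004 0 0;-0.006 0 0 0;-0.006 0 0 0;-0.006 0 0 0;0 0 0 0;0 0 0 0", hand=-0.303)

```text
clock: 49.15
position: [0.4575, 0.0129, 0.1312]
ee_rot: [-0.382, 0.579, 0.394, 0.603]
ft_force: [-0.1, 0.3, -2.6]
grip_width: 0.651
```

Run:
```python
from h import *
go([*(BO-.049*BE),.34],1.157,mod=False)
c=wrist();edges(c);cv2.imwrite("pics/w41.png",c["img"])
```

```text
t=49.1 pos [0.4575 0.0129 0.1312] yawz 1.161 J7 0.90 F [-0.1  0.3 -2.6] gw 0.651; turn 0.004 = 1 x 0.0045; then shift [-0.2151 -0.1462 -0.1841] = 8 x [-0.0269 -0.0183 -0.023 ]; tilt -0.9993
edges [(237, -22), (238, -50), (239, -39), (314, 31), (315, 29), (424, -17), (425, -22), (426, -21), (427, -21), (428, -18)]
```

View pics/w41.png

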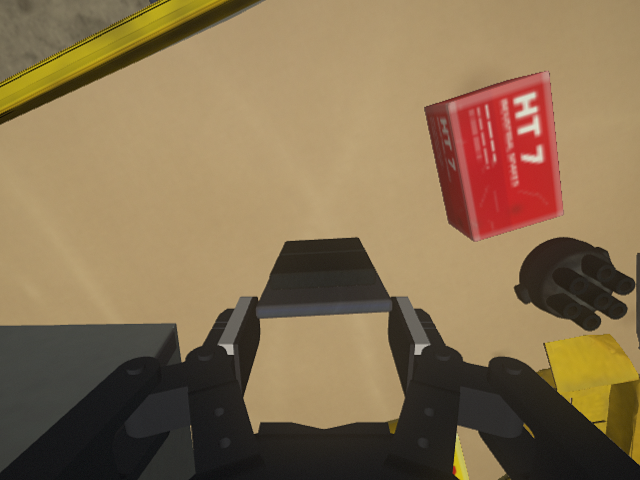

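>>> play_rows(increments="0 0 0 0;0 0 0 0;-0.037 0 0 0;-0.037 0 0 0;-0.037 0 0 0;-0.037 0 0 0;-0.037 0 0 0;-0.03 0 0 0;0 0 0 0;0 -0.02 -0.026 0;0 -0.02 -0.026 0;0 -0.02 -0.026 0;0 -0.02 -0.026 0;0 -0.02 -0.026 0;0 -0.02 -0.026 0;0 -0.018 -0.02 0;0 0 0 0;0 0 0 0;0 0 0 0", hand=1, squeeze=30)

```text
clock: 51.1
position: [0.5109, -0.2138, 0.334]
ee_rot: [-0.381, 0.58, 0.401, 0.598]
ft_force: [-0.9, 0.2, -1.9]
grip_width: 0.632
```

Run:
```python
from h import *
go([*(BO-.041*BE),.30],1.157,mod=False);bt()
c=wrist();bottom(90);cv2.imwrite("pics/w42.png",c["img"])
c=camera("scene");cv2.imwrite("pics/s42.png",cv2.resize(c["img"][130:250,300:440],None,fx=5,fy=5))
```

```text
t=51.1 pos [ 0.5109 -0.2138  0.334 ] yawz 1.172 J7 1.30 F [-0.9  0.2 -1.9] gw 0.632; turn 0.015 = 1 x 0.0146; then shift [ 0.0336 -0.0134 -0.0072] = 1 x [ 0.0336 -0.0134 -0.0072]; tilt -0.9993
t=51.1 pos [ 0.5109 -0.2138  0.334 ] yawz 1.172 J7 1.30 F [-0.9  0.2 -1.9] gw 0.632; turn 0.015 = 1 x 0.0150; then shift [ 0.1137 -0.0062 -0.0101] = 3 x [ 0.0379 -0.0021 -0.0034]; tilt -0.9993
tcp in bin -0.0541 0.006
pad bottom z 0.2442 bin -0.0552 0.0096
```

View pics/w42.png

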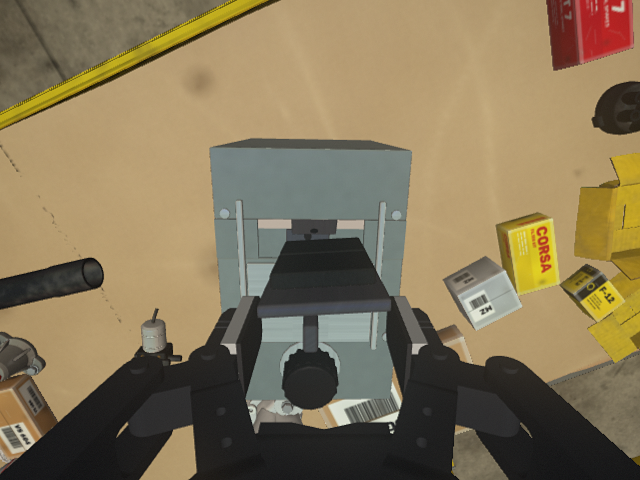

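View pics/s42.png

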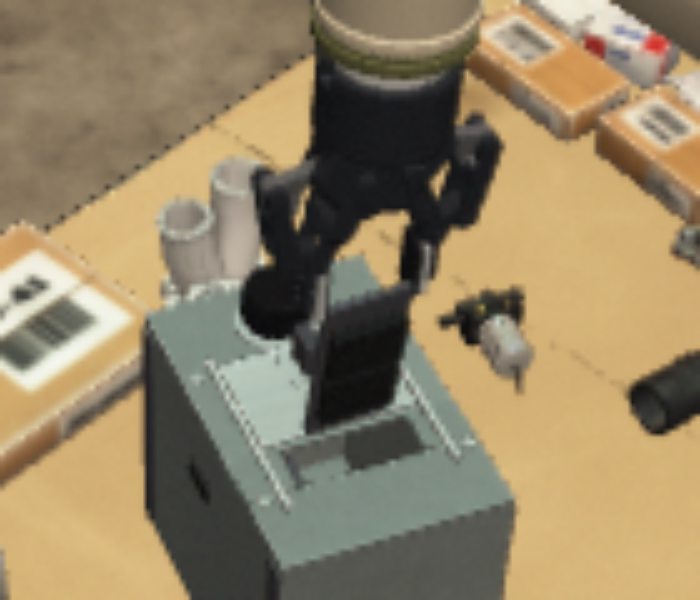

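Run:
```python
from h import *
c=wrist()
for z in(.235,.245):
    p=ray(c,324,239,z)[:2]-BO;print(z,(p@BE).round(4),(p@BN).round(4))
for u,v in((259,224),(366,222),(320,220)):
    p=ray(c,u,v,.195)[:2]-BO;print("slot front",(p@BE).round(4),(p@BN).round(4))
```

```text
0.235 -0.0579 0.0095
0.245 -0.0611 0.0091
slot front -0.0574 -0.0396
slot front -0.0594 0.044
slot front -0.0608 0.0078
```

>>> play_rows(increments="0 -0.007 -0.005 0.015;0 -0.006 -0.004 0;0 0 0 0;0.02 0 0 0;0 0 0 0;0 0 0 0")

```text
clock: 51.85
position: [0.5209, -0.2266, 0.3157]
ee_rot: [-0.378, 0.583, 0.395, 0.601]
ft_force: [0.3, 0.0, -1.2]
grip_width: 0.631
```

Run:
```python
from h import *
go([*(BO-.041*BE),.22],1.157,mod=False);bt()
c=wrist();bottom(92);cv2.imwrite("pics/w43.png",c["img"])
c=camera("scene");cv2.imwrite("pics/s43.png",cv2.resize(c["img"][130:250,300:440],None,fx=5,fy=5))
```

```text
t=51.9 pos [ 0.5209 -0.2266  0.3157] yawz 1.157 J7 1.28 F [ 0.3  0.  -1.2] gw 0.631; turn -0.000 = 0 x -0.0001; then shift [ 0.0957  0.0007 -0.0016] = 3 x [ 0.0319  0.0002 -0.0005]; tilt -0.9994
t=51.9 pos [ 0.5209 -0.2266  0.3157] yawz 1.157 J7 1.28 F [ 0.3  0.  -1.2] gw 0.631; turn 0.000 = 1 x 0.0004; then shift [ 0.0958  0.0087 -0.0016] = 3 x [ 0.0319  0.0029 -0.0005]; tilt -0.9994
tcp in bin -0.0397 -0.0017
pad bottom z 0.2256 bin -0.0372 0.0013
```

View pics/w43.png

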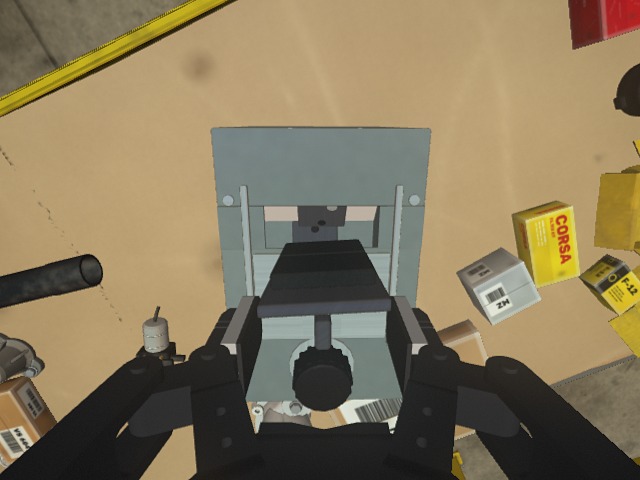

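View pics/s43.png

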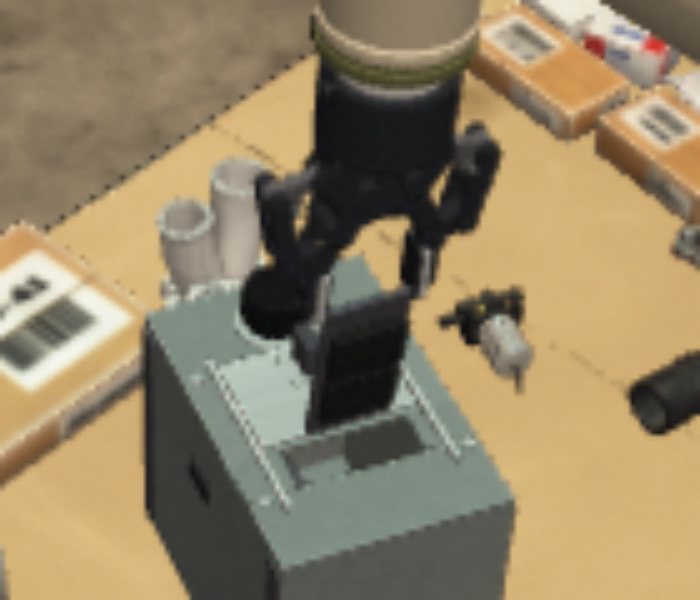

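Run:
```python
from h import *
c=wrist()
for z in(.22,.23):
    p=ray(c,320,241,z)[:2]-BO;print(z,(p@BE).round(4),(p@BN).round(4))
s=camera("scene")
for z in(.22,.23):
    p=ray(s,372,213.6,z)[:2]-BO;print("scene",z,(p@BE).round(4),(p@BN).round(4))
for u,v in((300+287/5,130+448/5),(300+410/5,130+410/5)):
    p=ray(s,u,v,.195)[:2]-BO;print("slot back L/R",(p@BE).round(4),(p@BN).round(4))
```

```text
0.22 -0.0431 -0.0017
0.23 -0.0463 -0.0019
scene 0.22 -0.0484 -0.0026
scene 0.23 -0.0567 0.0018
slot back L/R -0.0341 0.0373
slot back L/R -0.0327 -0.0443
```

>>> play_rows(increments="0.015 0 0 0;0.015 0 0 0;0.015 0 0 0;0 0 0 0;0 0 0 0")

```text
clock: 52.55
position: [0.5259, -0.2217, 0.2748]
ee_rot: [-0.382, 0.579, 0.393, 0.604]
ft_force: [0.1, 0.7, 0.3]
grip_width: 0.13
```

Run:
```python
from h import *
bt()
c=wrist();cv2.imwrite("pics/w44.png",c["img"])
```

```text
t=52.5 pos [ 0.5259 -0.2217  0.2748] yawz 1.161 J7 1.26 F [0.1 0.7 0.3] gw 0.130; turn 0.004 = 1 x 0.0040; then shift [ 0.0545  0.0122 -0.0069] = 2 x [ 0.0272  0.0061 -0.0034]; tilt -0.9993
tcp in bin -0.0371 0.0048
```

View pics/w44.png

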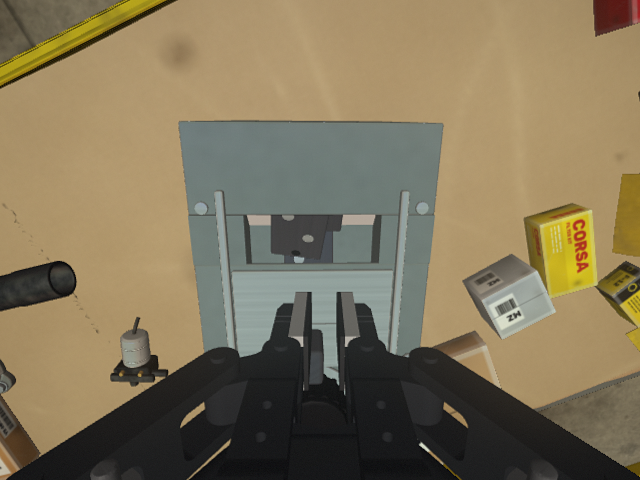

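Run:
```python
from h import *
c=wrist();im=c["img"];cv2.imwrite("pics/w45.png",cv2.resize(im[190:290,190:430],None,fx=3.3,fy=3.3,interpolation=cv2.INTER_CUBIC))
c=camera("scene");pads(c);cv2.imwrite("pics/s45.png",c["img"])
c=camera("top");cv2.imwrite("pics/t45.png",cv2.resize(c["img"][190:340,280:480],None,fx=4,fy=4))
```

```text
(no output)
```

View pics/w45.png

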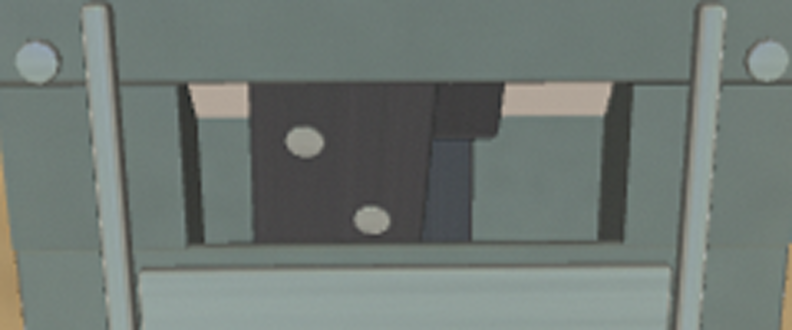

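View pics/s45.png

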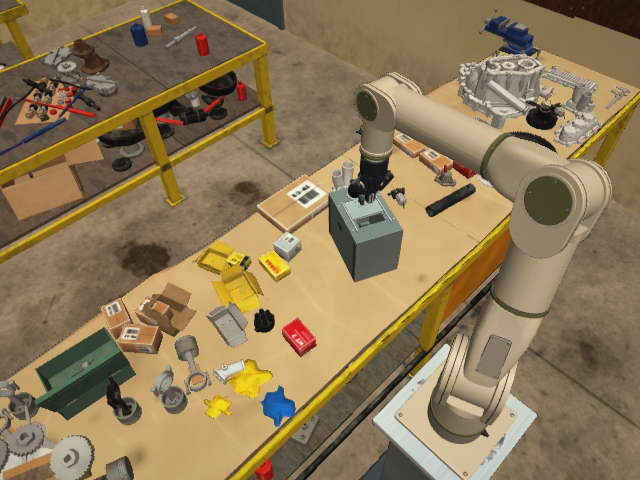

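View pics/t45.png

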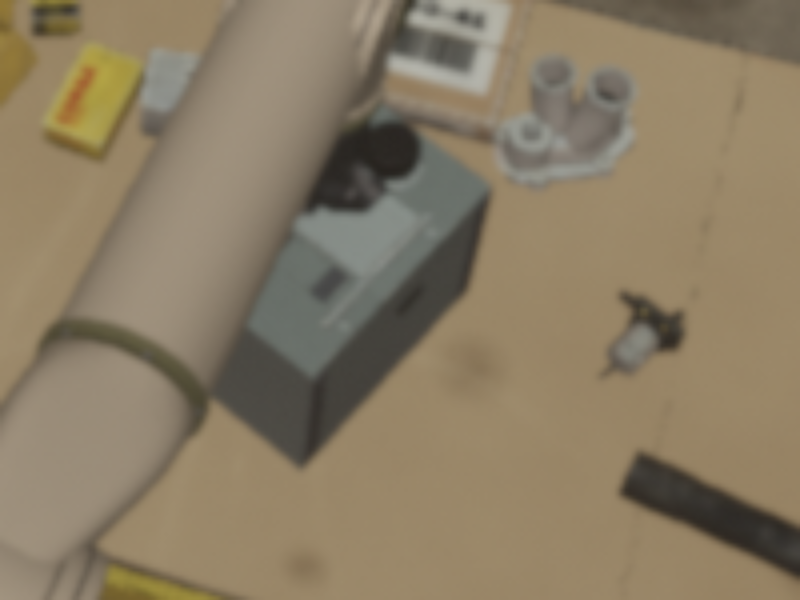

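>>> play_rows(increments="-0.01 0 0 0;0 0 0 0;0 -0.02 -0.003 0;0 -0.02 -0.002 0;0 -0.015 0 0;0 0 0 0;0 0 0 0;0 0 0 0", hand=0.2, squeeze=40)

```text
clock: 53.55
position: [0.5754, -0.2505, 0.2881]
ee_rot: [-0.382, 0.579, 0.392, 0.604]
ft_force: [-0.5, -0.0, 0.2]
grip_width: 0.399
```

Run:
```python
from h import *
go([*(BO+.026*BE),.22],1.157,mod=False);bt()
c=wrist();cv2.imwrite("pics/w46.png",c["img"])
```

```text
t=53.5 pos [ 0.5754 -0.2505  0.2881] yawz 1.158 J7 1.24 F [-0.5 -0.   0.2] gw 0.399; turn 0.001 = 1 x 0.0012; then shift [ 0.0682 -0.0057 -0.0008] = 2 x [ 0.0341 -0.0028 -0.0004]; tilt -0.9993
t=53.5 pos [ 0.5754 -0.2505  0.2881] yawz 1.158 J7 1.24 F [-0.5 -0.   0.2] gw 0.399; turn 0.002 = 1 x 0.0016; then shift [ 0.0676  0.0693 -0.0009] = 3 x [ 0.0225  0.0231 -0.0003]; tilt -0.9993
tcp in bin 0.0198 -0.0017
```

View pics/w46.png

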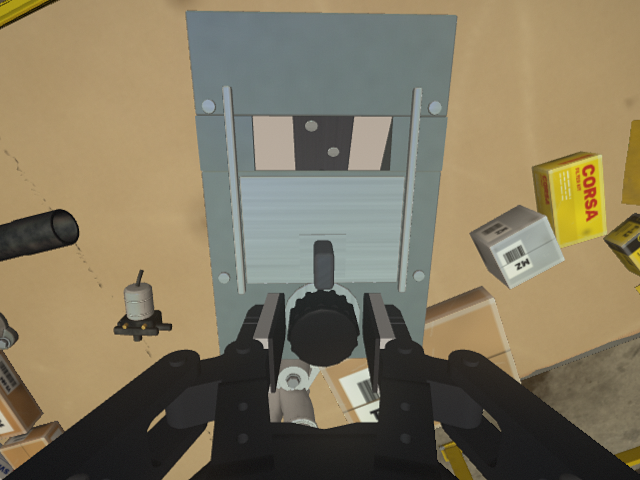

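>>> play_rows(increments="0.025 -0.001 0 0;0.025 -0.001 0 0;0.015 0 0 0;0 0 0 0;0 0 0 0")

```text
clock: 54.1
position: [0.5775, -0.2492, 0.224]
ee_rot: [-0.383, 0.579, 0.39, 0.604]
ft_force: [0.5, 0.5, -0.5]
grip_width: 0.399
```

Run:
```python
from h import *
bt()
c=wrist();cv2.imwrite("pics/w47.png",cv2.resize(c["img"],None,fx=.6,fy=.6))
```

```text
t=54.1 pos [ 0.5775 -0.2492  0.224 ] yawz 1.158 J7 1.21 F [ 0.5  0.5 -0.5] gw 0.399; turn 0.001 = 1 x 0.0012; then shift [ 0.0032  0.0702 -0.0005] = 2 x [ 0.0016  0.0351 -0.0002]; tilt -0.9993
tcp in bin 0.0211 0.0003
```

View pics/w47.png

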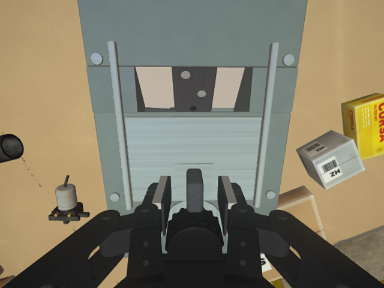

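Tab is between the fingers. Lower 5 mm, pinch, pull toward −x by ~41 mm.

>>> play_rows(increments="0.005 0 0 0;0 0 0 0")

```text
clock: 54.35
position: [0.5782, -0.2493, 0.2205]
ee_rot: [-0.384, 0.579, 0.389, 0.605]
ft_force: [-0.7, 0.5, -0.9]
grip_width: 0.403
```

>>> play_rows(increments="0 0 0 0;0 0 0 0;0 0 0 0;0 0 0 0;0 0 0 0", hand=1, squeeze=40)

```text
clock: 54.85
position: [0.5785, -0.2493, 0.2213]
ee_rot: [-0.384, 0.579, 0.389, 0.605]
ft_force: [0.3, -0.2, -1.9]
grip_width: 0.127
```

>>> play_rows(increments="0 0.007 0 0;0 0.007 0 0;0 0.007 0 0;0 0.007 0 0;0 0.006 0 0;0 0.005 0 0;0 0.003 0 0;0 0.002 0 0;0 0 0 0;0 0 0 0")

```text
clock: 55.85
position: [0.5415, -0.2329, 0.2214]
ee_rot: [-0.389, 0.574, 0.383, 0.611]
ft_force: [3.7, -0.8, -0.5]
grip_width: 0.125
```

Run:
```python
from h import *
bt()
c=wrist();cv2.imwrite("pics/w48.png",c["img"])
```

```text
t=55.9 pos [ 0.5415 -0.2329  0.2214] yawz 1.156 J7 1.23 F [ 3.7 -0.8 -0.5] gw 0.125; turn -0.000 = 1 x -0.0004; then shift [ 0.0003  0.0306 -0.0008] = 1 x [ 0.0003  0.0306 -0.0008]; tilt -0.9986
tcp in bin -0.0184 0.0008
```

View pics/w48.png

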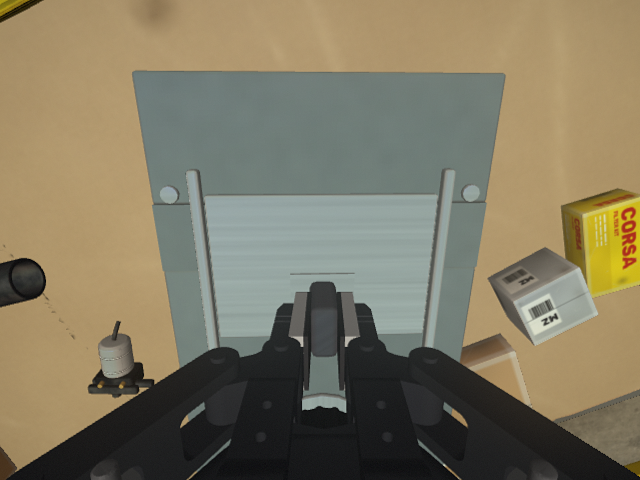

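>>> play_rows(increments="0 0.004 0 0;0 0.004 0 0;0 0.004 0 0;0 0 0 0")

```text
clock: 56.3
position: [0.5389, -0.2318, 0.2222]
ee_rot: [-0.395, 0.567, 0.376, 0.617]
ft_force: [0.1, 1.7, -1.7]
grip_width: 0.129
```

Run:
```python
from h import *
bt()
```

```text
t=56.3 pos [ 0.5389 -0.2318  0.2222] yawz 1.155 J7 1.24 F [ 0.1  1.7 -1.7] gw 0.129; turn -0.001 = 1 x -0.0014; then shift [ 0.0004  0.0279 -0.0009] = 1 x [ 0.0004  0.0279 -0.0009]; tilt -0.9971
tcp in bin -0.0212 0.0008
```

>>> play_rows(increments="0 0 0 0;0 0 0 0;0 0 0 0;-0.03 0 0 0;-0.04 0 0 0;-0.04 0 0 0;-0.03 0 0 0;0 0 0 0;0 0 0 0;0 0 0 0", hand=0.2)

```text
clock: 57.3
position: [0.525, -0.232, 0.3654]
ee_rot: [-0.393, 0.569, 0.379, 0.615]
ft_force: [0.5, 0.4, -0.2]
grip_width: 0.402
```

Run:
```python
from h import *
bt()
c=wrist();im=c["img"];cv2.imwrite("pics/w49.png",im)
s=camera("scene");pads(s);cv2.imwrite("pics/s49.png",cv2.resize(s["img"][160:290,310:450],None,fx=4.6,fy=4.6,interpolation=cv2.INTER_CUBIC))
```

```text
t=57.3 pos [ 0.525  -0.232   0.3654] yawz 1.157 J7 1.31 F [ 0.5  0.4 -0.2] gw 0.402; turn 0.000 = 0 x 0.0001; then shift [ 0.1444  0.0228 -0.0012] = 4 x [ 0.0361  0.0057 -0.0003]; tilt -0.9977
tcp in bin -0.0338 -0.005
```

View pics/w49.png

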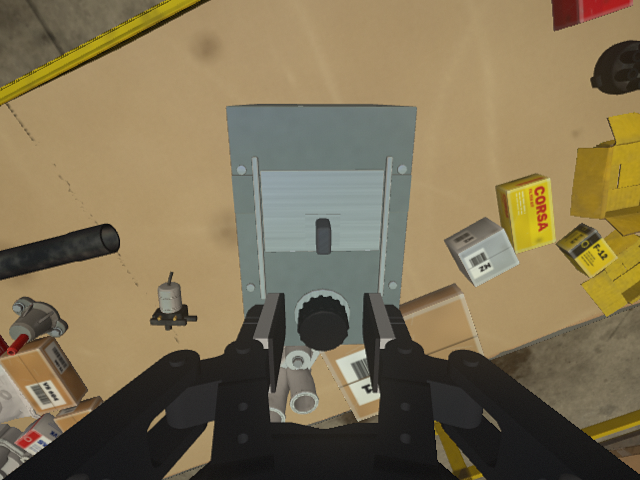

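View pics/s49.png

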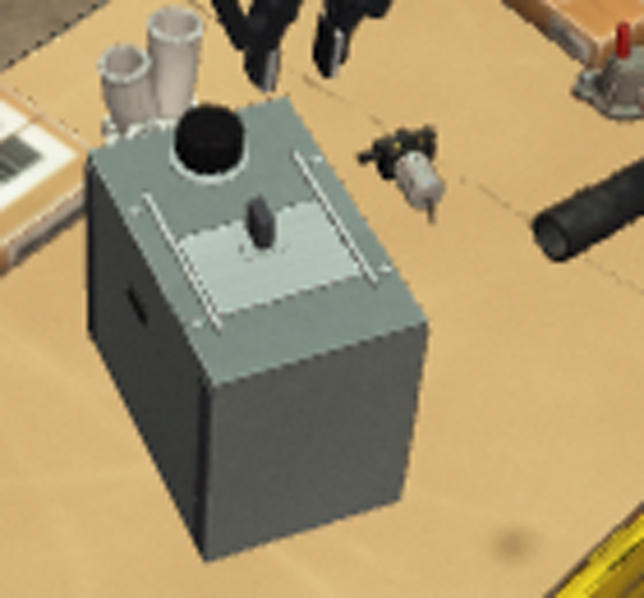

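Run:
```python
from h import *
a=cv2.imread("pics/scene0.png").astype(int);b=camera("scene")["img"].astype(int)
d=np.abs(a-b).max(2)[185:240,325:405];print("diff on bin top: mean",d.mean(),"n>25",(d>25).sum(),np.argwhere(d>25)[:20].tolist())
cv2.imwrite("pics/full49.png",b.astype(np.uint8))
s=camera("scene")
```

```text
diff on bin top: mean 1.5204545454545455 n>25 1 [[41, 42]]
```

View pics/full49.png

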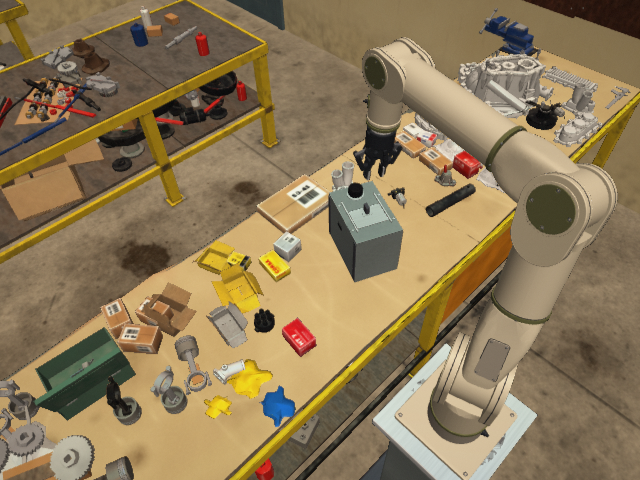

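Run:
```python
from h import *
print(workorder.hand_in())
```

```text
the job is handed in; nothing more can be done
None
```

All three brake pads found on the bench are in the bin, the shutter is closed again, and the job is handed in at about 57 s on the robot's clock. The hand-in reports no verdict.

**What I did:**
- **Shutter:** it slid open freely about 40 mm, so the lock knob was not touched.
- **Pads 1 and 2:** I gripped each across one end, eased the grip so it swung down to hang on end, lowered it into the slot and released it.
- **Pad 3:** it slipped out of the fingers while I was lowering it over the slot, so it was not released on purpose. It dropped through the slot anyway.

**Last checks:**
- **Pads:** after pad 3 dropped, the wrist picture through the open slot showed pads lying low on the chute, at roughly 70 mm by my estimate, with nothing sticking up into the slot. I did not measure their final heights or speeds, and could not see them once the shutter was closed. The scene pictures showed no pads left on the bench.
- **Shutter:** it was pulled back about 43 mm. The bin top in the scene picture then matched the starting picture apart from one pixel.
- **Bystanders:** the distributor cap, both cartons, the elbow and the tube looked unmoved in the last scene picture, judged by eye only.
- **Gripper:** it is open, about 140 mm above where it held the shutter tab, with almost no force reading.

Calibration differed between cameras: the scene and top views put the bin up to 7 mm apart, so I relied mostly on the wrist camera.

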